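# Set the glazed leaf mounts on the display stand

## Robot

A 6-joint arm with a two-finger parallel gripper is mounted at the origin on the work surface. World frame = base frame: x ahead of the robot, y to its left, z up, the work surface at z = 0. Lengths are in m, angles in rad, forces in N, time in s.
With the tool pointing down it reaches from about 0.3 to 0.775 m from the base axis. Payload 14.6 kg.
Tool frame: the origin (TCP) lies midway between the tips of the shut fingers; the grasp point (between the pads) lies 19 mm behind it (ctrl.hold_point_z is the distance from the TCP to the grasp point, in m); z points along the fingers, x is the direction in which the jaws open and shut, and the axes are right-handed (so a half turn about z gives the same grasp; the last joint's range is limited). The gripper opens to 94 mm and grips with 3 to 60 N. Pads are 16 mm wide; open, the fingers measure 119 mm over their backs; the gripper's body (75 mm by 177 mm) begins 78 mm behind the grasp point.
Start: joints at [-1.411, 0.3, 1.521, -0, 1.321, -0.067], TCP at [0.124, -0.536, 0.205] pointing down, gripper open.
Joint ranges: [-3.03, 3.03], [-0.79, 2.21], [0.23, 2.52], [-1.04, 4.18], [0, 3.07], [-2.55, 2.55]. Speed limits (rad/s): [2.22, 2.22, 2.57, 3.14, 3.14, 3.14].

## Interface

Orientations are given as [roll, pitch, yaw] about the fixed x, y, z axes, in that order (R = Rz(yaw) Ry(pitch) Rx(roll)).
In Python, from station import ctrl, viewer, ticket, nets gives the robot as it stands.
- The arm moves only by the tool carry_out, never from a script. Its argument "commands" is one flat list of numbers, 7 for each row, row after row: the closure, from -1 (fully open) to 1 (shut), so that 0 is half open, then the shift along the world's x, y, z in cm, then the turn, a rotation vector about the world's x, y, z in rad. In form: [gripper, tx, ty, tz, ax, ay, az, gripper, tx, ty, tz, ax, ay, az, ...]. A call has 1 to 12 rows; each row is the pose to reach, as a shift and turn from the pose measured when the call began; what a row does not reach only later rows make up. A row lasts 1/12 s, in which the tool goes at most 41.7 mm and 7.16 degrees, less where a joint would pass 70% of its speed; a pose out of reach is approached as far as the arm can. A call with a gripper value outside its range is refused whole. The fingers move at their own pace and stop on an object; "force" is the grip in N (left out, the last holds). Time passes only in rows, so rows that repeat a pose let the fingers close. It gives the time, the measured TCP pose, the force and the opening at its end, in the units of the state.
- ctrl.get_obs(): the state, without advancing time (a new reading comes with each control period).
- viewer.camera(name): name is "side" or "top" or "wrist"; returns (picture, depth): 480x640x3 uint8, blue, green, red; 480x640 float32, m along the optical axis (not along the pixel's ray), 0 where there is no reading.
- viewer.camera_info(name): a dict with "fx", "fy", "cx", "cy" (pixels), "R" (3x3) and "t" (3): a world point X has camera coordinates R X + t. Camera axes: x right, y down, z forward; pixel columns grow to the right and rows downward; lengths in m; the calibration is good to about 2 mm. A picture is of the moment at which its call begins: read the wrist's pose just before it. camera_info takes no time and is no camera call; for the wrist camera it gives the pose at the moment of the call.
- ticket.hand_in(): hands the job in, once; it reports no verdict.
Trained networks look in the newest picture that a camera, given by its name, has taken for a name from the list of things; names that differ only in an ending like _2 or _b are one class to them, and where a whole thing is asked for, a point or a joint stands for the part that bears it (a point fixed in the world has none). Each returns a list of dicts, best first, with "confidence" (0 to 1); they miss things now and then, are a little off and sometimes report something else, mostly with a low value. They report only what shows in the picture. A call takes as long as a camera call. They do not tell look-alikes from the thing itself.
- nets.silhouettes(camera, thing): "region" (480x640 bool, what is visible of it) and "extent" ([left, top, right, bottom] in pixels, round what is visible of it).
The state is a dict: "time_s": time; "qpos": joint angles; "joint_vel": joint speeds; "tau": joint torques, N m; "ee_pos": TCP position; "eef_rot": TCP orientation; "force": force on the tool from outside, world axes, zero at the start; "moment": the same for the moment, N m; "grip_width": finger opening in m.
Only numpy, scipy, OpenCV 4.12 (cv2) and the standard library are available. Lean on these libraries where they do the work, as an engineer would, in place of code of your own. Each camera call takes 0.05 s, during which the arm holds its last target. There are 200 camera calls.

## Task

Lean each palm-leaf mount that is in the rack against the sloped backboard of the display stand, foot on the plinth and back flat on the board, in the bay that fits its width. Then take the seating tool and, holding it upright, press the clip in front of every mount squarely down until it snaps home (never with the fingers), and stand the tool back upright on its cork mat. Never let a mount fall over, leave the other things on the table where they are, and if something gets knocked aside, put it right.

Things in the scene. Friction and masses are not known exactly. Their poses are not given: they have to be found in the camera images.
- stand: wooden display stand, fixed: plinth 122 (x -52 to 70) x 342 (y) mm, 18 high, and a backboard sloping 20 deg from vertical, top towards -x. Origin on the table below the foot line, where the board's face meets the plinth, mid width; x from the board out over the plinth (away from the robot at yaw 0), z up. Four bays; from -y to +y for the 44, 60, 76 and 92 mm plates
- board_top (a point): middle of the upper edge of the backboard's face, 60 mm up its slope from the foot line (74 mm above the table). The board is 8 mm thick behind its face. Five fins, 6 mm thick, standing 12 mm out of the face over its full height, part the bays; a bay is 10 mm wider than its plate. A leaned plate stands out 45 mm beyond this edge and can be held there
- bay_44 (a point): middle of the foot line of the bay for the 44 mm plate, on the plinth (18 mm above the table); axes as the stand. A plate well leaned has its lower back edge here, its back flat on the board: its origin lies 4 mm in +x and 1.5 mm in +z from here, its z axis tilted 20 deg towards the stand's -x
- clip_44: white snap clip before bay_44: pad 28 x 28 x 8 mm with a tongue towards the plate, ending 12.5 mm from the foot line. Origin mid pad top, 40 mm in the stand's +x from bay_44. Starts raised, top 33.5 mm above the table; pushed down with 12 N it snaps over after half of its 7 mm travel and stays home (top at 26.5 mm), blocking the plate's foot; pressed too little it springs back up
- bay_60 (a point): middle of the foot line of the bay for the 60 mm plate, on the plinth (18 mm above the table); axes as the stand. A plate well leaned has its lower back edge here, its back flat on the board: its origin lies 4 mm in +x and 1.5 mm in +z from here, its z axis tilted 20 deg towards the stand's -x
- clip_60: white snap clip before bay_60: pad 28 x 28 x 8 mm with a tongue towards the plate, ending 12.5 mm from the foot line. Origin mid pad top, 40 mm in the stand's +x from bay_60. Starts raised, top 33.5 mm above the table; pushed down with 12 N it snaps over after half of its 7 mm travel and stays home (top at 26.5 mm), blocking the plate's foot; pressed too little it springs back up
- bay_76 (a point): middle of the foot line of the bay for the 76 mm plate, on the plinth (18 mm above the table); axes as the stand. A plate well leaned has its lower back edge here, its back flat on the board: its origin lies 4 mm in +x and 1.5 mm in +z from here, its z axis tilted 20 deg towards the stand's -x
- clip_76: white snap clip before bay_76: pad 28 x 28 x 8 mm with a tongue towards the plate, ending 12.5 mm from the foot line. Origin mid pad top, 40 mm in the stand's +x from bay_76. Starts raised, top 33.5 mm above the table; pushed down with 12 N it snaps over after half of its 7 mm travel and stays home (top at 26.5 mm), blocking the plate's foot; pressed too little it springs back up
- bay_92 (a point): middle of the foot line of the bay for the 92 mm plate, on the plinth (18 mm above the table); axes as the stand. A plate well leaned has its lower back edge here, its back flat on the board: its origin lies 4 mm in +x and 1.5 mm in +z from here, its z axis tilted 20 deg towards the stand's -x
- clip_92: white snap clip before bay_92: pad 28 x 28 x 8 mm with a tongue towards the plate, ending 12.5 mm from the foot line. Origin mid pad top, 40 mm in the stand's +x from bay_92. Starts raised, top 33.5 mm above the table; pushed down with 12 N it snaps over after half of its 7 mm travel and stays home (top at 26.5 mm), blocking the plate's foot; pressed too little it springs back up
- rack: wooden storage rack, fixed, 200 mm (x) by 112 mm (y); origin under its centre. Four slots 52 mm apart along its x (at x = -78, -26, 26, 78 mm), each 11 mm wide between bars 7 mm thick whose tops are 42 mm above the table; slot floors 12 mm above the table. Not every slot is filled
- plate_44: glazed mount of palm-leaf strips, a stiff flat plate 44 mm wide (its y), 105 mm high (its z), 8 mm thick (its x), dark bound edges, 110 g; both faces alike. Origin in the middle of its underside. It starts upright in any of the rack's slots (its top 117 mm above the table), or is absent
- plate_60: glazed mount of palm-leaf strips, a stiff flat plate 60 mm wide (its y), 105 mm high (its z), 8 mm thick (its x), dark bound edges, 150 g; both faces alike. Origin in the middle of its underside. It starts upright in any of the rack's slots (its top 117 mm above the table), or is absent
- plate_76: glazed mount of palm-leaf strips, a stiff flat plate 76 mm wide (its y), 105 mm high (its z), 8 mm thick (its x), dark bound edges, 190 g; both faces alike. Origin in the middle of its underside. It starts upright in any of the rack's slots (its top 117 mm above the table), or is absent
- plate_92: glazed mount of palm-leaf strips, a stiff flat plate 92 mm wide (its y), 105 mm high (its z), 8 mm thick (its x), dark bound edges, 230 g; both faces alike. Origin in the middle of its underside. It starts upright in any of the rack's slots (its top 117 mm above the table), or is absent
- tool: seating tool standing upright, 105 mm high, about 340 g: a heavy round brass foot 50 mm across and 20 mm high with a rubber face of 48 mm, a thin neck, and an upright wooden handle 26 mm in diameter from 45 to 105 mm above its underside. Origin in the middle of its underside, z up along the handle
- mat: the tool's round cork mat, 90 mm across, 3 mm thick, fixed to the table; origin under its centre
- bottle: clear bottle 60 mm across, 160 mm high, a bystander; origin at its underside
- cap: white bottle cap 28 mm across, 12 mm high, a bystander; origin at its underside
- brush: soft brush 180 mm long, a bystander; origin at its underside
- tape: roll of paper tape 70 mm across, 18 mm high, a bystander; origin at its underside
- magnifier: hand magnifier, lens 72 mm across with its handle 95 mm to +y, a bystander; origin under the lens centre
- jar: amber jar 60 mm across, 70 mm high, a bystander; origin at its underside
- folder: bone folder, 120 x 22 x 5 mm, a bystander; origin at its underside
There are look-alikes about, which are no part of the job. Of the things shaped like the mat, the cork one is meant.

How it is judged:
By the outcome, as a careful person would: the job done as asked, in the order asked, and still so for the second after the job is handed in, with the robot touching nothing.
Of plate_44, plate_60, plate_76, plate_92 only 3 to 4 are there at a start; the rules pass over those that are not, and their reading is None.
At some moment in a run one of tool may be knocked a few centimetres aside while the robot is not near it.
It also fails if it takes over 210 s, if anything falls off the work surface, if the arm or the gripper's body presses on something with over 40 N, if the wrist force passes 120 N, or if a joint passes its speed limit or range.

## Working session

There is one attempt and no reset: what is moved stays moved. The work goes in short steps, Python scripts to look and compute and a tool call to move; the robot and the scene stay as the last step left them, time stands still between calls to the robot, and variables do not carry over. Pictures are saved under pics/ and viewed, about 12 in all and at most 16, crops included, and the job is handed in when it is done.

Besides the shell and the picture viewer there is one more tool, called after ">>>" by a JSON object that holds its "name" and its "arguments", one argument or row to a line. carry_out: Moves the arm, as the interface text tells. Its arguments: {"type":"object","properties":{"commands":{"type":"array","items":{"type":"number"}},"force":{"type":"number"}},"required":["commands"]}

```bash
mkdir -p pics; ls
cat > h.py <<'E'
import numpy as np, cv2
from station import ctrl, viewer, ticket, nets
def cloud(cam):
    i=viewer.camera_info(cam); p,d=viewer.camera(cam)
    v,u=np.mgrid[0:480,0:640]
    c=np.stack([(u-i['cx'])/i['fx']*d,(v-i['cy'])/i['fy']*d,d],-1)
    W=(c-np.array(i['t']))@np.array(i['R'])
    W[d==0]=np.nan
    return p,d,W
E
python3 - <<'E'
from h import *
for c in ['top','side','wrist']:
    p,d,W=cloud(c); cv2.imwrite(f'pics/{c}0.png',p); np.save(f'{c}0.npy',W)
    i=viewer.camera_info(c); print(c,i['fx'],(-np.array(i['R']).T@np.array(i['t'])).round(3))
o=ctrl.get_obs(); print({k:np.round(v,3) for k,v in o.items()}, ctrl.hold_point_z)
E
```

```text
pics
top 450.27605670969484 [ 0.422 -0.062  0.992]
side 489.33372999694853 [-0.179  0.768  0.709]
wrist 383.47617665895456 [ 0.194 -0.519  0.385]
{'time_s': np.float64(0.15), 'qpos': array([-1.411,  0.3  ,  1.521, -0.   ,  1.321, -0.067]), 'joint_vel': array([ 0.001, -0.003, -0.001,  0.001,  0.002, -0.   ]), 'tau': array([ 1.0000e-03, -5.3196e+01, -3.5282e+01,  7.1000e-02,  2.4000e-02,
       -0.0000e+00]), 'ee_pos': array([ 0.124, -0.536,  0.205]), 'eef_rot': array([-3.142e+00,  1.000e-03, -1.344e+00]), 'force': array([ 0.315, -0.026,  0.183]), 'moment': array([ 0.03 , -0.04 ,  0.001]), 'grip_width': np.float64(0.094)} 0.0188
```

View pics/top0.png

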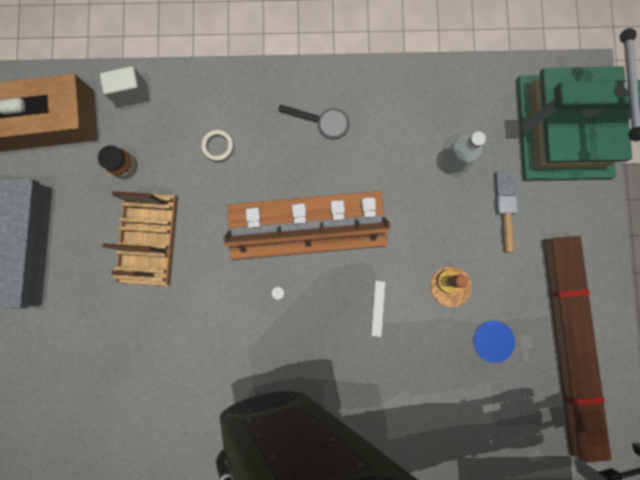

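View pics/side0.png

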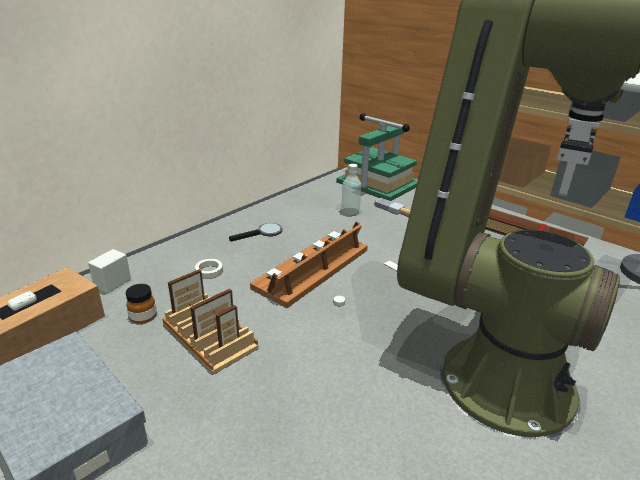

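The top view has +x up and +y to the left.
- **Rack:** around px (145,240), holding three mounts at rows 197, 246 and 273.
- **Stand:** around px (308,225), with clips at (252,217), (299,213), (338,209) and (369,207).
- **Tool and mats:** the tool is on the cork mat at (452,287). The blue disc at (495,341) is the look-alike mat.

Next I'll measure all of these.

```bash
python3 - <<'E'
from h import *
W=np.load('top0.npy'); p=cv2.imread('pics/top0.png')
def reg(r0,r1,c0,c1): 
    m=np.zeros((480,640),bool); m[r0:r1,c0:c1]=1; return m
Z=W[...,2]
# clips
white=(p.min(-1)>170)
yb=[.114,.014,-.070,-.138]; C=[]
m=reg(190,230,235,385)&white&(Z>.022)&(Z<.045)
n,l,s,c=cv2.connectedComponentsWithStats(m.astype('u1'))
for k in range(1,n):
    if s[k,4]>30:
        q=W[l==k]; C.append(np.nanmedian(q,0)); r=cv2.minAreaRect((q[:,:2]*1000).astype('f4')); print(s[k,4],c[k].round(),C[-1].round(4),np.round(r[0],1),np.round(r[1],1),round(r[2],1))
# plates
m=reg(180,290,95,185)&(Z>.10)
n,l,s,c=cv2.connectedComponentsWithStats(m.astype('u1'))
for k in range(1,n):
    if s[k,4]>15:
        q=W[l==k]; r=cv2.minAreaRect((q[:,:2]*1000).astype('f4')); print('plate',s[k,4],np.nanmax(q[:,2]).round(4),np.round(r[0],1),np.round(r[1],1),round(r[2],1))
# rack bars
q=W[reg(180,300,95,200)&(Z>.034)&(Z<.048)]; r=cv2.minAreaRect((q[:,:2]*1000).astype('f4')); print('rack',len(q),np.round(r[0],1),np.round(r[1],1),round(r[2],1))
q=W[reg(180,300,100,200)&(Z>.006)&(Z<.048)]; r=cv2.minAreaRect((q[:,:2]*1000).astype('f4')); print('rackall',len(q),np.round(r[0],1),np.round(r[1],1),round(r[2],1))
# plinth & fin tops
q=W[reg(185,265,220,395)&(Z>.012)&(Z<.05)]; r=cv2.minAreaRect((q[:,:2]*1000).astype('f4')); print('plinth',len(q),np.round(r[0],1),np.round(r[1],1),round(r[2],1))
q=W[reg(185,265,220,395)&(Z>.064)&(Z<.09)]; r=cv2.minAreaRect((q[:,:2]*1000).astype('f4')); print('boardtop',len(q),np.nanmax(q[:,2]),np.round(r[0],1),np.round(r[1],1),round(r[2],1))
# tool
q=W[reg(255,315,425,485)&(Z>.095)]; r=cv2.minAreaRect((q[:,:2]*1000).astype('f4')); print('tool',len(q),np.nanmedian(q,0),np.round(r[0],1),np.round(r[1],1))
q=W[reg(255,315,425,485)&(Z>.014)&(Z<.035)]; r=cv2.minEnclosingCircle((q[:,:2]*1000).astype('f4')); print('foot',len(q),r)
hsv=cv2.cvtColor(p,cv2.COLOR_BGR2HSV)
q=W[reg(255,315,425,480)&(Z<.009)&(hsv[...,1]>100)]; r=cv2.minEnclosingCircle((q[:,:2]*1000).astype('f4')); print('mat',len(q),np.nanmedian(q[:,2]),r)
q=W[reg(310,370,465,525)&(hsv[...,1]>150)]; r=cv2.minEnclosingCircle((q[:,:2]*1000).astype('f4')); print('blue',len(q),np.nanmedian(q[:,2]),r)
# others for clearance
for n in ['jar','cap','folder','tape','magnifier','bottle']:
    try:
        viewer.camera
        r=nets.silhouettes('top',n)
    except Exception as e: print(n,e); continue
    if r: print(n,r[0]['confidence'],r[0]['extent'],np.nanmean(W[r[0]['region']],0).round(3))
E
python3 - <<'E'
import cv2
p=cv2.imread('pics/top0.png')
a=cv2.resize(p[180:295,95:195],None,fx=4,fy=4,interpolation=2); b=cv2.resize(p[180:295,405:505],None,fx=4,fy=4,interpolation=2)
cv2.imwrite('pics/crop0.png',cv2.hconcat([a,cv2.resize(p[245:360,425:525],None,fx=4,fy=4,interpolation=2)]))
E
```

```text
206 [369. 207.] [ 0.5862 -0.1704  0.0316] [ 585.1 -169.5] [24.4 39.7] 88.2
206 [337. 210.] [ 0.5813 -0.1017  0.0316] [ 580.  -102.7] [40.1 25.3] 6.4
206 [299. 213.] [ 0.5748 -0.0192  0.0317] [574.6 -17.3] [26. 39.] 90.0
208 [253. 217.] [0.5678 0.0803 0.0316] [567.8  81.9] [39.6 26.1] 0.5
plate 204 0.1198 [606.2 310.4] [78.  9.] 85.1
plate 207 0.12 [502.4 317.5] [92.2  8.1] 85.5
plate 105 0.1197 [450.4 322.3] [45.6  7.8] 88.1
rack 1240 [528.5 316.4] [105.5 181.1] 85.3
rackall 4279 [529.2 330.8] [145.  200.2] 86.2
plinth 7507 [551.1 -33.4] [122.5 342. ] 4.0
boardtop 915 0.07992655994953762 [525.3 -35.5] [ 23.  342.1] 4.1
tool 147 [ 0.42200683 -0.3367335   0.10561987] [ 421.9 -338.2] [24.  23.6]
foot 288 ((422.3017578125, -338.29833984375), 25.045917510986328)
mat 721 0.0014224158144327337 ((410.843017578125, -346.2952880859375), 44.208473205566406)
blue 1255 0.0012682682585259538 ((290.8758239746094, -434.87213134765625), 43.4741325378418)
jar 0.79 [97.5, 143.3, 134.2, 178.5] [0.69  0.367 0.053]
cap 0.67 [268.7, 285.4, 286.8, 298.9] [0.404 0.031 0.01 ]
folder 0.83 [371.4, 284.5, 388.9, 334.7] [ 0.366 -0.185  0.003]
tape 0.96 [203.9, 132.6, 235.8, 161.4] [0.732 0.162 0.015]
magnifier 0.74 [439.4, 130.8, 480.8, 173.3] [ 0.682 -0.357  0.094]
bottle 0.63 [224.2, 190.3, 390.7, 259.3] [ 0.549 -0.034  0.027]
```

View pics/crop0.png

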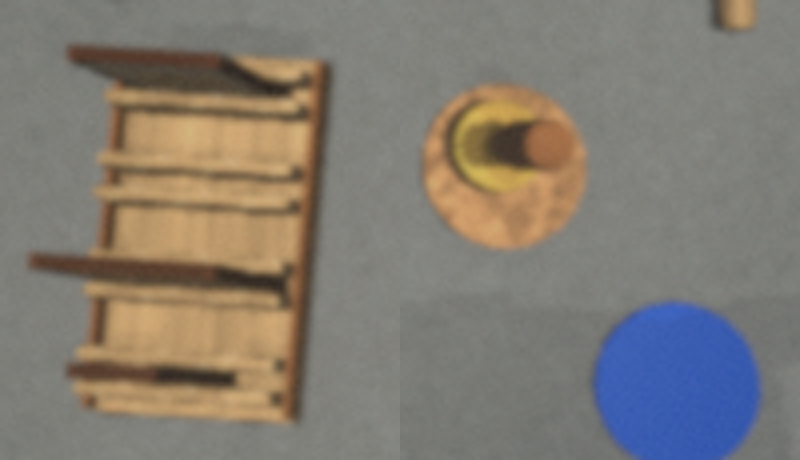

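Mounts present are 44 (slot −78), 92 (slot −26) and 76 (slot +78). The 60 mm mount is absent. The cork mat is the left disc in the crop, at px (450,287), with the brass tool on it; the blue one at (495,341) is the decoy. The stand fits at yaw about 4.1°, and its sizes and clip positions agree with the given ones.

Next is a helper that turns goals into move numbers.

```bash
cat >> h.py <<'E'
from scipy.spatial.transform import Rotation as R
SO=np.array([542.1,-34.0,0])/1e3; SY=np.deg2rad(4.1)
BAY={44:-.138,60:-.070,76:.014,92:.114}
PL={44:(.4504,.3223),92:(.5024,.3175),76:(.6062,.3104)}; RY=np.deg2rad(-4.7)
H=.069
def rot(yaw,tilt=0): return R.from_euler('z',yaw)*R.from_euler('y',-tilt)*R.from_euler('x',np.pi)
def bay(w,up=0,off=0,tilt=np.deg2rad(20)):
    S=R.from_euler('z',SY); B=R.from_euler('y',-tilt)
    loc=np.array([.004,BAY[w],.0195])+B.apply([off,0,H+up])
    return SO+S.apply(loc), rot(SY,tilt)
def rack(w,up=0): return np.array([*PL[w],.012+H+up]), rot(RY)
def obs(): 
    o=ctrl.get_obs(); return np.array(o['ee_pos']),R.from_euler('xyz',o['eef_rot']),o
def go(*goals,start=None):
    p,r,o=obs()
    if start: p,r=start
    for g in goals:
        print((100*(g[0]-p)).round(2).tolist(),(g[1]*r.inv()).as_rotvec().round(4).tolist(), '->',g[0].round(4).tolist())
E
python3 - <<'E'
from h import *
go((np.array([.42,-.15,.30]),rot(RY)),rack(44,.12),rack(44))
E
```

```text
[29.63, 38.59, 9.46] [-0.0001, -0.0001, 1.262] -> [0.42, -0.15, 0.3]
[32.67, 85.82, -0.44] [-0.0001, -0.0001, 1.262] -> [0.4504, 0.3223, 0.201]
[32.67, 85.82, -12.44] [-0.0001, -0.0001, 1.262] -> [0.4504, 0.3223, 0.081]
```

>>> {"name": "carry_out", "arguments": {
  "commands": [0.2,29.6,38.6,9.5,0,0,1.262,0.2,29.6,38.6,9.5,0,0,1.262,0.2,29.6,38.6,9.5,0,0,1.262,0.2,29.6,38.6,9.5,0,0,1.262,0.2,29.6,38.6,9.5,0,0,1.262,0.2,29.6,38.6,9.5,0,0,1.262,0.2,29.6,38.6,9.5,0,0,1.262,0.2,29.6,38.6,9.5,0,0,1.262,0.2,29.6,38.6,9.5,0,0,1.262,0.2,29.6,38.6,9.5,0,0,1.262,0.2,29.6,38.6,9.5,0,0,1.262,0.2,29.6,38.6,9.5,0,0,1.262],
  "force": 40
}}

```text
time_s: 1.45
ee_pos: [0.4206, -0.1477, 0.3012]
eef_rot: [3.141, -0.001, -0.08]
force: [-0.3, -0.6, 1.0]
grip_width: 0.0375
```

Run:
```python
from h import *
go(rack(44,.12),rack(44)); print(obs()[2]['grip_width'],obs()[2]['qpos'])
```

```text
[2.98, 47.0, -10.02] [0.0003, 0.0008, -0.0021] -> [0.4504, 0.3223, 0.201]
[2.98, 47.0, -22.02] [0.0003, 0.0008, -0.0021] -> [0.4504, 0.3223, 0.081]
0.03745983065457211 [-4.19885116e-01  1.83445235e-03  1.64230528e+00  5.55473692e-05
  1.49661378e+00 -3.39946297e-01]
```

>>> {"name": "carry_out", "arguments": {
  "commands": [0.2,3,47,-10,0,0,0,0.2,3,47,-10,0,0,0,0.2,3,47,-10,0,0,0,0.2,3,47,-10,0,0,0,0.2,3,47,-10,0,0,0,0.2,3,47,-10,0,0,0,0.2,3,47,-10,0,0,0,0.2,3,47,-10,0,0,0,0.2,3,47,-10,0,0,0,0.2,3,47,-10,0,0,0,0.2,3,47,-10,0,0,0,0.2,3,47,-10,0,0,0]
}}

```text
time_s: 2.45
ee_pos: [0.4499, 0.3256, 0.2]
eef_rot: [3.141, 0.0, -0.078]
force: [-0.0, -1.3, -0.4]
grip_width: 0.0373
```

Run:
```python
from h import *
go(rack(44,.12),rack(44))
p,d,W=cloud('wrist'); cv2.imwrite('pics/w1.png',p)
Z=W[...,2]; m=(Z>.108)&(Z<.125)
n,l,s,c=cv2.connectedComponentsWithStats(m.astype('u1'))
for k in range(1,n):
    if s[k,4]>80:
        q=W[l==k]; r=cv2.minAreaRect((q[:,:2]*1000).astype('f4')); print('plate',s[k,4],c[k].round(),np.nanmedian(q[:,2]).round(4),np.round(r[0],1),np.round(r[1],1),round(r[2],1))
```

```text
[0.05, -0.33, 0.1] [0.0004, -0.0, -0.0038] -> [0.4504, 0.3223, 0.201]
[0.05, -0.33, -11.9] [0.0004, -0.0, -0.0038] -> [0.4504, 0.3223, 0.081]
plate 1281 [393. 235.] 0.1179 [500.6 324.3] [81.3  8.5] 85.5
plate 1829 [536. 248.] 0.1176 [603.7 310.7] [76.1  9.6] 85.4
plate 687 [320. 249.] 0.1178 [448.5 322.9] [44.6  7.3] 85.5
```

View pics/w1.png

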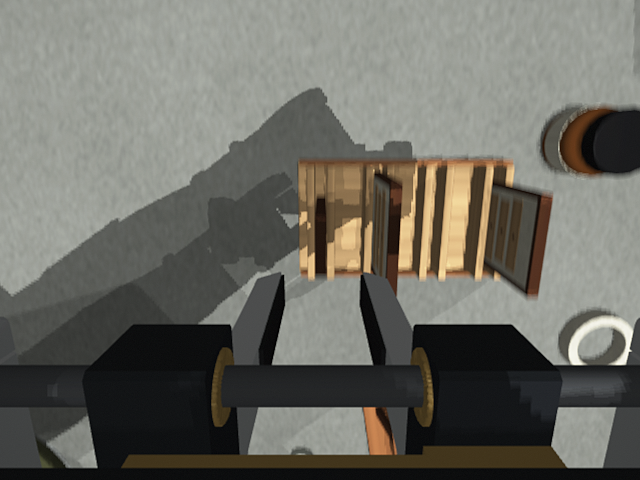

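The wrist view shows the 44 mount at px (320,248), midway between the fingers (inner edges at about 280 and 365). The 92 and 76 mounts are at (393,235) and (536,248). Wrist and top cameras agree within 2 mm, so I'll descend and grip.

>>> {"name": "carry_out", "arguments": {
  "commands": [0.2,-0.1,-0.3,-6,0,0,-0.004,0.2,-0.1,-0.3,-9,0,0,-0.004,0.2,-0.1,-0.3,-11.9,0,0,-0.004,0.2,-0.1,-0.3,-11.9,0,0,-0.004,0.2,-0.1,-0.3,-11.9,0,0,-0.004,0.5,-0.1,-0.3,-11.9,0,0,-0.004,1,-0.1,-0.3,-11.9,0,0,-0.004,1,-0.1,-0.3,-11.9,0,0,-0.004,1,-0.1,-0.3,-11.9,0,0,-0.004,1,-0.1,-0.3,-11.9,0,0,-0.004,1,-0.1,-0.3,-11.9,0,0,-0.004,1,-0.1,-0.3,-11.9,0,0,-0.004]
}}

```text
time_s: 3.5
ee_pos: [0.4489, 0.3249, 0.081]
eef_rot: [-3.141, 0.0, -0.081]
force: [-1.8, -1.8, 7.5]
grip_width: 0.0077
```

Run:
```python
from h import *
p,r,o=obs(); print(p,o['force'])
b=bay(44,.10,.003); up=(p+[0,0,.15],r)
via=(np.array([p[0]+.03,p[1]-.02,.26]),r)
go(up,(np.array([b[0][0]-.0,b[0][1],b[0][2]+.05]),b[1]))
```

```text
[0.44892184 0.32485371 0.08103774] [-1.75525891 -1.75134672  7.45189101]
[0.0, 0.0, 15.0] [0.0, 0.0, 0.0] -> [0.4489, 0.3249, 0.231]
[5.22, -50.01, 14.83] [-0.0019, -0.3496, 0.1508] -> [0.5011, -0.1753, 0.2293]
```

>>> {"name": "carry_out", "arguments": {
  "commands": [1,0,0,4,0,0,0,1,0,0,8,0,0,0,1,0,0,12,0,0,0,1,0,0,15,0,0,0,1,0,0,15,0,0,0,1,0.8,-8,15,0,-0.05,0.02,1,1.5,-12,15,0,-0.1,0.05,1,2,-16,15,0,-0.15,0.07,1,2.5,-20,15,0,-0.2,0.09,1,3,-24,15,0,-0.25,0.11,1,3,-24,15,0,-0.25,0.11,1,3,-24,15,0,-0.25,0.11]
}}

```text
time_s: 4.5
ee_pos: [0.4787, 0.0803, 0.2307]
eef_rot: [-3.136, -0.25, 0.025]
force: [-0.1, 0.3, -0.7]
grip_width: 0.0075
```

Run:
```python
from h import *
p,r,o=obs(); print(p,o['force'],o['grip_width'])
b=bay(44,.10,.003)
go((b[0]+[0,0,.05],b[1]))
```

```text
[0.47872277 0.08030764 0.23069812] [-0.13606482  0.25915634 -0.65882971] 0.007450200682779306
[2.24, -25.56, -0.14] [-0.0007, -0.0995, 0.0447] -> [0.5011, -0.1753, 0.2293]
```

>>> {"name": "carry_out", "arguments": {
  "commands": [1,2.2,-25.6,0,0,-0.1,0.045,1,2.2,-25.6,0,0,-0.1,0.045,1,2.2,-25.6,0,0,-0.1,0.045,1,2.2,-25.6,0,0,-0.1,0.045,1,2.2,-25.6,0,0,-0.1,0.045,1,2.2,-25.6,0,0,-0.1,0.045,1,2.2,-25.6,0,0,-0.1,0.045,1,2.2,-25.6,0,0,-0.1,0.045,1,2.2,-25.6,0,0,-0.1,0.045,1,2.2,-25.6,0,0,-0.1,0.045,1,2.2,-25.6,0,0,-0.1,0.045,1,2.2,-25.6,0,0,-0.1,0.045]
}}

```text
time_s: 5.5
ee_pos: [0.5008, -0.1744, 0.2308]
eef_rot: [-3.141, -0.35, 0.073]
force: [-0.0, -0.1, -1.1]
grip_width: 0.0074
```

Run:
```python
from h import *
go(bay(44,.10,.003),bay(44,.02,.004),bay(44,0.003,.003),bay(44,0,0))
p,d,W=cloud('wrist'); cv2.imwrite('pics/w2.png',p); np.save('w2.npy',W)
```

```text
[0.03, -0.09, -5.15] [-0.0007, 0.0007, -0.0021] -> [0.5011, -0.1753, 0.1793]
[2.85, 0.12, -12.63] [-0.0007, 0.0007, -0.0021] -> [0.5293, -0.1733, 0.1045]
[3.34, 0.15, -14.27] [-0.0007, 0.0007, -0.0021] -> [0.5342, -0.1729, 0.0882]
[3.16, 0.14, -14.65] [-0.0007, 0.0007, -0.0021] -> [0.5324, -0.173, 0.0843]
```

View pics/w2.png

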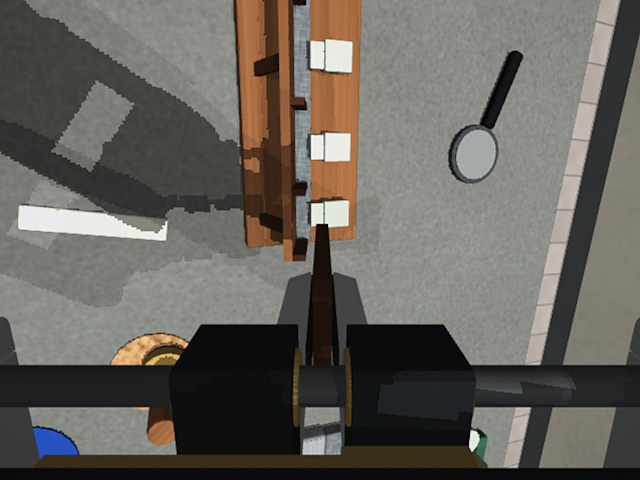

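The wrist view shows the mount held edge-on at px (322,230–360), with the stand's clips at (337,55), (337,147) and (337,213). Before lowering I'll measure the sideways offset of the plate in the hand and check the stand pose again.

Run:
```python
from h import *
W=np.load('w2.npy'); pic=cv2.imread('pics/w2.png')
p,r,o=obs()
L=r.inv().apply((W-p).reshape(-1,3)).reshape(W.shape)  # tool frame
m=np.zeros((480,640),bool); m[228:360,312:334]=1
q=L[m]; q=q[(abs(q[:,0])<.006)&(q[:,2]>-.03)&(q[:,2]<.08)]
print(len(q)); print('tool-y of near edge',np.nanpercentile(q[:,1],[2,10,50,90]).round(4),'x',np.nanpercentile(q[:,0],[5,50,95]).round(4),'z',np.nanmax(q[:,2]),np.nanmin(q[:,2]))
# stand: local coords of clip pads, fins
S=R.from_euler('z',SY); K=S.inv().apply((W-SO).reshape(-1,3)).reshape(W.shape)
white=(pic.min(-1)>190)&(W[...,2]>.028)&(W[...,2]<.042); 
n,l,s,c=cv2.connectedComponentsWithStats(white.astype('u1'))
for k in range(1,n):
    if s[k,4]>200:
        q=K[l==k]; print(c[k].round(),'xmin/max',np.nanpercentile(q[:,0],[1,99]).round(4),'y',np.nanpercentile(q[:,1],[1,99]).round(4),'z',np.nanmedian(q[:,2]).round(4))
m=(W[...,2]>.066)&(W[...,2]<.085); m[:,:280]=0;m[:,315:]=0;m[262:]=0
n,l,s,c=cv2.connectedComponentsWithStats(m.astype('u1'))
for k in range(1,n):
    if s[k,4]>15:
        q=K[l==k]; print('fin',c[k].round(),s[k,4],np.nanpercentile(q[:,0],[2,98]).round(4),np.nanpercentile(q[:,1],[2,98]).round(4),np.nanmax(q[:,2]).round(4))
```

```text
783
tool-y of near edge [-0.0206 -0.0205 -0.0202 -0.0199] x [-0.0032  0.0006  0.0051] z 0.05722024839407697 -0.029999342504276643
[317.  55.] xmin/max [0.0111 0.0235] y [0.0032 0.0257] z 0.0317
[338.  56.] xmin/max [0.025  0.0511] y [0.0014 0.0275] z 0.0347
[337. 147.] xmin/max [0.0244 0.0507] y [-0.0826 -0.0563] z 0.0345
[317. 146.] xmin/max [0.0106 0.0228] y [-0.0804 -0.0582] z 0.0316
[336. 213.] xmin/max [0.0245 0.0504] y [-0.1503 -0.1245] z 0.0344
[317. 214.] xmin/max [0.0112 0.023 ] y [-0.1481 -0.1266] z 0.0315
fin [287. 139.] 2949 [-0.0302 -0.0125] [-0.1686  0.0382] 0.0811
```

```bash
sed -i 's/542.1,-34.0/540.8,-33.8/' h.py
python3 - <<'E'
from h import *
def b(*a): 
    p,r=bay(*a); return p+[0,.0019,0],r
go(b(44,.10,.003),b(44,.06,.003),b(44,.03,.003),b(44,0.006,.003),b(44,0,.003),b(44,0,0))
E
```

```text
[-0.1, 0.14, -5.15] [-0.0007, 0.0008, -0.0019] -> [0.4998, -0.1732, 0.1793]
[1.26, 0.24, -8.91] [-0.0007, 0.0008, -0.0019] -> [0.5135, -0.1722, 0.1417]
[2.28, 0.31, -11.73] [-0.0007, 0.0008, -0.0019] -> [0.5237, -0.1715, 0.1136]
[3.1, 0.37, -13.99] [-0.0007, 0.0008, -0.0019] -> [0.5319, -0.1709, 0.091]
[3.31, 0.39, -14.55] [-0.0007, 0.0008, -0.0019] -> [0.5339, -0.1707, 0.0854]
[3.03, 0.37, -14.65] [-0.0007, 0.0008, -0.0019] -> [0.5311, -0.1709, 0.0843]
```

>>> {"name": "carry_out", "arguments": {
  "commands": [1,-0.1,0.15,-2.5,0,0,-0.002,1,-0.1,0.15,-5.1,0,0,-0.002,1,0.6,0.2,-7,0,0,-0.002,1,1.25,0.25,-8.9,0,0,-0.002,1,1.75,0.28,-10.3,0,0,-0.002,1,2.3,0.3,-11.7,0,0,-0.002,1,2.7,0.35,-12.9,0,0,-0.002,1,3.0,0.36,-13.7,0,0,-0.002,1,3.1,0.37,-14.0,0,0,-0.002,1,3.1,0.37,-14.0,0,0,-0.002,1,3.1,0.37,-14.0,0,0,-0.002,1,3.1,0.37,-14.0,0,0,-0.002]
}}

```text
time_s: 6.55
ee_pos: [0.532, -0.171, 0.0917]
eef_rot: [3.142, -0.351, 0.072]
force: [-0.4, 0.1, -0.7]
grip_width: 0.008
```

Run:
```python
from h import *
def b(*a): 
    p,r=bay(*a); return p+[0,.0019,0],r
go(b(44,0,.003),b(44,0,0),b(44,-.001,-.001)); print(obs()[2]['force'])
```

```text
[0.19, 0.03, -0.63] [-0.0001, 0.0018, 0.0001] -> [0.5339, -0.1707, 0.0854]
[-0.09, 0.01, -0.74] [-0.0001, 0.0018, 0.0001] -> [0.5311, -0.1709, 0.0843]
[-0.15, 0.01, -0.86] [-0.0001, 0.0018, 0.0001] -> [0.5305, -0.171, 0.0831]
[-0.39471941  0.07959277 -0.69283847]
```

>>> {"name": "carry_out", "arguments": {
  "commands": [1,0.1,0,-0.3,0,0,0,1,0.15,0,-0.5,0,0,0,1,0.15,0,-0.6,0,0,0,1,0.15,0,-0.6,0,0,0]
}}

```text
time_s: 6.88
ee_pos: [0.5334, -0.171, 0.0855]
eef_rot: [-3.141, -0.351, 0.071]
force: [-0.7, -0.3, -0.2]
grip_width: 0.0078
```

>>> {"name": "carry_out", "arguments": {
  "commands": [1,-0.1,0,-0.07,0,0,0,1,-0.2,0,-0.1,0,0,0,1,-0.3,0,-0.13,0,0,0,1,-0.3,0,-0.13,0,0,0]
}}

```text
time_s: 7.22
ee_pos: [0.5303, -0.171, 0.0842]
eef_rot: [-3.142, -0.351, 0.071]
force: [0.4, -0.7, -1.4]
grip_width: 0.0077
```

>>> {"name": "carry_out", "arguments": {
  "commands": [1,-0.05,0,-0.1,0,0,0,1,-0.1,0,-0.15,0,0,0,1,-0.1,0,-0.15,0,0,0]
}}

```text
time_s: 7.47
ee_pos: [0.5301, -0.1712, 0.0838]
eef_rot: [3.141, -0.353, 0.071]
force: [-0.2, 2.1, 7.7]
grip_width: 0.0079
```

>>> {"name": "carry_out", "arguments": {
  "commands": [1,-0.1,0,0,0,0,0,1,-0.2,0,0,0,0,0,1,-0.3,0,0,0,0,0,1,-0.3,0,0,0,0,0]
}}

```text
time_s: 7.8
ee_pos: [0.5288, -0.1714, 0.0849]
eef_rot: [3.139, -0.358, 0.071]
force: [15.2, 2.5, -2.9]
grip_width: 0.008
```

>>> {"name": "carry_out", "arguments": {
  "commands": [1,0,0,-0.2,0,0.007,0,1,0,0,-0.25,0,0.007,0,1,0,0,-0.25,0,0.007,0]
}}

```text
time_s: 8.05
ee_pos: [0.5295, -0.1716, 0.0838]
eef_rot: [3.139, -0.353, 0.071]
force: [-5.1, 2.2, 13.8]
grip_width: 0.0078
```

>>> {"name": "carry_out", "arguments": {
  "commands": [0.8,0,0,0,0,0,0,0.7,0,0,0,0,0,0,0.6,0,0,0,0,0,0,0.6,0,0,0,0,0,0,0.6,0,0,0,0,0,0,0.6,0,0,0,0,0,0]
}}

```text
time_s: 8.55
ee_pos: [0.5294, -0.1716, 0.0836]
eef_rot: [3.139, -0.352, 0.071]
force: [-0.4, 0.1, -0.3]
grip_width: 0.019
```

>>> {"name": "carry_out", "arguments": {
  "commands": [0.6,-0.7,0,1.9,0,0,0,0.6,-1.4,0,3.8,0,0,0,0.6,-2.4,0,6.6,0,0,0,0.6,-3.4,0,9.4,0,0,0,0.5,-4,0,13,0,0,0,0.2,-4,0,16,0,0,0,0.2,-4,0,16,0,0,0,0.2,-4,0,16,0,0,0]
}}

```text
time_s: 9.22
ee_pos: [0.4898, -0.1719, 0.2449]
eef_rot: [3.137, -0.355, 0.072]
force: [-0.9, 0.3, -0.2]
grip_width: 0.0371
```

```bash
cat >> h.py <<'E'
def chk(w,W):
    """plate pose in stand frame from a cloud: points above the board in the bay"""
    S=R.from_euler('z',SY); K=S.inv().apply((W-SO).reshape(-1,3)).reshape(W.shape)
    m=(abs(K[...,1]-BAY[w])<.06)&(K[...,2]>.082)&(K[...,2]<.135)&(abs(K[...,0])<.08)
    q=K[m]
    if len(q)<20: print('none',len(q)); return
    B=R.from_euler('y',-np.deg2rad(20)); L=B.inv().apply(q-[0,BAY[w],.018])
    print(w,len(q),'top z %.4f'%np.nanpercentile(q[:,2],99),'y',np.nanpercentile(q[:,1],[1,99]).round(4),'want',BAY[w]-w/2e3,BAY[w]+w/2e3,'slope z max %.4f (105)'%np.nanpercentile(L[:,2],99),'normal x',np.nanpercentile(L[:,0],[2,50,98]).round(4),'(0..8)')
E
python3 - <<'E'
from h import *
for c in ['top','side']:
    p,d,W=cloud(c); cv2.imwrite(f'pics/{c}2.png',p); chk(44,W)
go(rack(92,.14),rack(92))
Z=W=None
E
```

```text
44 95 top z 0.1200 y [-0.142  -0.1167] want -0.16 -0.11600000000000002 slope z max 0.1057 (105) normal x [0.0007 0.0073 0.0087] (0..8)
44 118 top z 0.1185 y [-0.161  -0.1147] want -0.16 -0.11600000000000002 slope z max 0.1062 (105) normal x [-0.0018  0.0007  0.0071] (0..8)
[1.33, 48.89, -2.14] [0.0035, 0.3514, -0.1511] -> [0.5024, 0.3175, 0.221]
[1.33, 48.89, -16.14] [0.0035, 0.3514, -0.1511] -> [0.5024, 0.3175, 0.081]
```

View pics/side2.png

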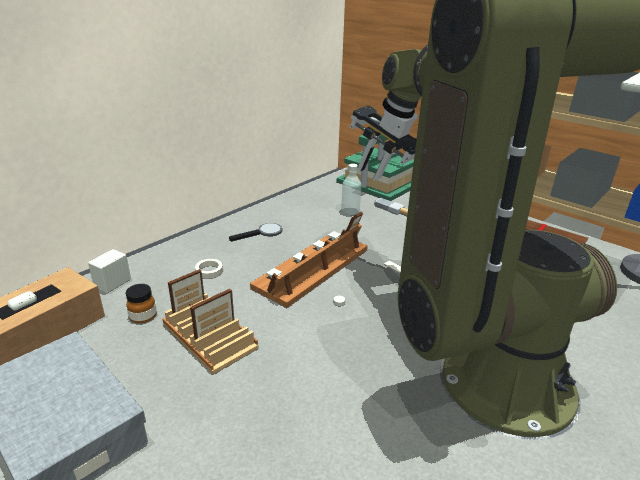

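The side view shows the 44 mount leaning in its bay at px (355,222). Both clouds put it flat on the board and centred within 1 mm. Next is the 92 mount.

>>> {"name": "carry_out", "arguments": {
  "commands": [0.2,0,4,0,0.001,0.1,-0.04,0.2,0.4,8,0,0.003,0.2,-0.08,0.2,0.8,12,0,0.003,0.28,-0.12,0.2,1.2,49,-1,0.0035,0.351,-0.151,0.2,1.2,49,-1,0.0035,0.351,-0.151,0.2,1.2,49,-1,0.0035,0.351,-0.151,0.2,1.2,49,-2,0.0035,0.351,-0.151,0.2,1.2,49,-2,0.0035,0.351,-0.151,0.2,1.2,49,-2,0.0035,0.351,-0.151,0.2,1.2,49,-2,0.0035,0.351,-0.151,0.2,1.2,49,-2,0.0035,0.351,-0.151,0.2,1.2,49,-2,0.0035,0.351,-0.151]
}}

```text
time_s: 10.32
ee_pos: [0.5001, 0.3209, 0.2202]
eef_rot: [3.14, 0.002, -0.081]
force: [1.0, -0.0, 0.7]
grip_width: 0.0374
```

>>> {"name": "carry_out", "arguments": {
  "commands": [0.2,0,0,0,0,0,0,0.2,0,0,0,0,0,0]
}}

```text
time_s: 10.48
ee_pos: [0.499, 0.3223, 0.2173]
eef_rot: [3.138, 0.006, -0.078]
force: [0.4, -0.5, -0.6]
grip_width: 0.0378
```

```bash
cat >> h.py <<'E'
def plates():
    p,d,W=cloud('wrist'); Z=W[...,2]; m=(Z>.108)&(Z<.125)
    n,l,s,c=cv2.connectedComponentsWithStats(m.astype('u1'))
    for k in range(1,n):
        if s[k,4]>80:
            q=W[l==k]; r=cv2.minAreaRect((q[:,:2]*1000).astype('f4')); print('plate',s[k,4],c[k].round(),np.nanmedian(q[:,2]).round(4),np.round(r[0],1),np.round(r[1],1),round(r[2],1))
E
python3 - <<'E'
from h import *
plates(); go(rack(92))
E
```

```text
plate 1205 [325. 241.] 0.1178 [500.6 318.7] [92.3  7.4] 85.5
plate 1386 [461. 242.] 0.1177 [603.8 310.6] [76.4  9.1] 85.7
[0.29, -0.35, -13.71] [0.0031, -0.0052, -0.0024] -> [0.5024, 0.3175, 0.081]
```

>>> {"name": "carry_out", "arguments": {
  "commands": [0.2,0.2,-0.4,-4,0.003,-0.005,-0.002,0.2,0.2,-0.4,-7.5,0.003,-0.005,-0.002,0.2,0.2,-0.4,-11,0.003,-0.005,-0.002,0.2,0.2,-0.4,-13.6,0.003,-0.005,-0.002,0.2,0.2,-0.4,-13.6,0.003,-0.005,-0.002,0.2,0.2,-0.4,-13.6,0.003,-0.005,-0.002,0.5,0.2,-0.4,-13.6,0.003,-0.005,-0.002,1,0.2,-0.4,-13.6,0.003,-0.005,-0.002,1,0.2,-0.4,-13.6,0.003,-0.005,-0.002,1,0.2,-0.4,-13.6,0.003,-0.005,-0.002,1,0.2,-0.4,-13.6,0.003,-0.005,-0.002,1,0.2,-0.4,-13.6,0.003,-0.005,-0.002]
}}

```text
time_s: 11.53
ee_pos: [0.5016, 0.3171, 0.0829]
eef_rot: [-3.141, -0.0, -0.082]
force: [-2.2, -1.3, 6.1]
grip_width: 0.0078
```

Run:
```python
from h import *
p,r,o=obs(); b=bay(92,.10,.003)
go((p+[0,0,.15],r),(b[0]+[0,0,.05],b[1]))
```

```text
[0.0, 0.0, 15.0] [0.0, 0.0, 0.0] -> [0.5016, 0.3171, 0.2329]
[-1.98, -24.09, 14.64] [-0.0022, -0.349, 0.1515] -> [0.4818, 0.0763, 0.2293]
```

>>> {"name": "carry_out", "arguments": {
  "commands": [1,0,0,4,0,0,0,1,0,0,8,0,0,0,1,0,0,12,0,0,0,1,0,0,15,0,0,0,1,0,0,15,0,0,0,1,-0.4,-5,15,0,-0.07,0.03,1,-0.8,-9,15,0,-0.14,0.06,1,-1.2,-13,15,0,-0.21,0.09,1,-1.6,-17,15,0,-0.28,0.12,1,-2,-21,15,-0.002,-0.349,0.15,1,-2,-24.1,14.7,-0.002,-0.349,0.15,1,-2,-24.1,14.7,-0.002,-0.349,0.15]
}}

```text
time_s: 12.53
ee_pos: [0.4803, 0.0717, 0.2289]
eef_rot: [3.141, -0.348, 0.067]
force: [-0.1, -0.3, -2.1]
grip_width: 0.0076
```

>>> {"name": "carry_out", "arguments": {
  "commands": [1,0,0,0,0,0,0,1,0,0,0,0,0,0,1,0,0,0,0,0,0]
}}

```text
time_s: 12.78
ee_pos: [0.4803, 0.0724, 0.2285]
eef_rot: [3.141, -0.348, 0.067]
force: [-0.4, -0.4, -2.7]
grip_width: 0.0079
```

```bash
cat >> h.py <<'E'
def held(w):
    p0,d,W=cloud('wrist'); p,r,o=obs()
    L=r.inv().apply((W-p).reshape(-1,3))
    q=L[(abs(L[:,0])<.006)&(L[:,2]>.008)&(L[:,2]<.08)&(L[:,1]<-.01)&(L[:,1]>-.06)]
    print('held',len(q),'edge tool-y',np.nanpercentile(q[:,1],[5,50,95]).round(4),'want',-w/2e3,'x',np.nanmedian(q[:,0]).round(4),'zmax',np.nanpercentile(q[:,2],99).round(4))
E
python3 - <<'E'
from h import *
import h
held(92); h.H=.0709
def b(*a): 
    p,r=bay(*a); return p+[0,-.001,0],r
print(obs()[2]['force']); go(b(92,.10,.003),b(92,.06,.003),b(92,.03,.003),b(92,0.006,.003),b(92,0,.003),b(92,0,0))
E
```

```text
held 193 edge tool-y [-0.0474 -0.0473 -0.0471] want -0.046 x 0.0001 zmax 0.0694
[ 0.24698371  0.37430501 -1.64886458]
[0.08, 0.26, -4.74] [0.0006, -0.0014, 0.0039] -> [0.4811, 0.0752, 0.1811]
[1.44, 0.35, -8.5] [0.0006, -0.0014, 0.0039] -> [0.4948, 0.0762, 0.1435]
[2.47, 0.43, -11.32] [0.0006, -0.0014, 0.0039] -> [0.505, 0.0769, 0.1153]
[3.29, 0.49, -13.58] [0.0006, -0.0014, 0.0039] -> [0.5132, 0.0775, 0.0928]
[3.49, 0.5, -14.14] [0.0006, -0.0014, 0.0039] -> [0.5153, 0.0777, 0.0872]
[3.21, 0.48, -14.24] [0.0006, -0.0014, 0.0039] -> [0.5125, 0.0775, 0.0861]
```

>>> {"name": "carry_out", "arguments": {
  "commands": [1,0.1,0.26,-2.5,0,0,0.004,1,0.1,0.26,-4.7,0,0,0.004,1,0.8,0.3,-6.6,0,0,0.004,1,1.45,0.35,-8.5,0,0,0.004,1,1.9,0.4,-9.9,0,0,0.004,1,2.45,0.43,-11.3,0,0,0.004,1,2.8,0.45,-12.4,0,0,0.004,1,3.1,0.48,-13.2,0,0,0.004,1,3.25,0.49,-13.6,0,0,0.004,1,3.25,0.49,-13.6,0,0,0.004,1,3.25,0.49,-13.6,0,0,0.004,1,3.25,0.49,-13.6,0,0,0.004]
}}

```text
time_s: 13.83
ee_pos: [0.5131, 0.0777, 0.0932]
eef_rot: [3.141, -0.349, 0.072]
force: [0.3, 0.3, -2.0]
grip_width: 0.0079
```

>>> {"name": "carry_out", "arguments": {
  "commands": [1,0.1,0,-0.3,0,0,0,1,0.1,0,-0.5,0,0,0,1,0,0,-0.6,0,0,0,1,-0.1,0,-0.68,0,0,0,1,-0.15,0,-0.72,0,0,0,1,-0.15,0,-0.75,0,0,0]
}}

```text
time_s: 14.33
ee_pos: [0.5116, 0.0777, 0.0859]
eef_rot: [3.141, -0.349, 0.072]
force: [-2.1, -0.4, 2.1]
grip_width: 0.008
```

Foot contact is just starting, so I'll press back against the board.

>>> {"name": "carry_out", "arguments": {
  "commands": [1,-0.1,0,-0.05,0,0,0,1,-0.15,0,-0.1,0,0,0,1,-0.15,0,-0.1,0,0,0]
}}

```text
time_s: 14.58
ee_pos: [0.5113, 0.0778, 0.0859]
eef_rot: [3.141, -0.353, 0.072]
force: [5.0, -0.4, 0.5]
grip_width: 0.0077
```

>>> {"name": "carry_out", "arguments": {
  "commands": [1,-0.1,0,-0.1,0,0.002,0,1,-0.1,0,-0.2,0,0.002,0,1,-0.1,0,-0.2,0,0.002,0]
}}

```text
time_s: 14.83
ee_pos: [0.5115, 0.0778, 0.0856]
eef_rot: [3.141, -0.354, 0.072]
force: [-3.5, -1.2, 14.8]
grip_width: 0.0078
```

>>> {"name": "carry_out", "arguments": {
  "commands": [0.8,0,0,0,0,0,0,0.7,0,0,0,0,0,0,0.6,0,0,0,0,0,0,0.6,0,0,0,0,0,0,0.6,0,0,0,0,0,0,0.6,0,0,0,0,0,0]
}}

```text
time_s: 15.33
ee_pos: [0.5114, 0.0778, 0.0854]
eef_rot: [3.141, -0.354, 0.072]
force: [0.3, 0.2, 0.1]
grip_width: 0.0187
```

>>> {"name": "carry_out", "arguments": {
  "commands": [0.6,-0.7,0,1.9,0,0,0,0.6,-1.4,0,3.8,0,0,0,0.6,-2.4,0,6.6,0,0,0,0.6,-3.4,0,9.4,0,0,0,0.5,-4,0,13,0,0,0,0.2,-4,0,16,0,0,0,0.2,-4,0,16,0,0,0,0.2,-4,0,16,0,0,0]
}}

```text
time_s: 16.0
ee_pos: [0.4717, 0.0779, 0.2466]
eef_rot: [3.141, -0.357, 0.072]
force: [0.2, -0.5, -0.1]
grip_width: 0.0368
```

Run:
```python
from h import *
for c in ['top','side']:
    p,d,W=cloud(c); chk(44,W); chk(92,W)
go(rack(76,.14))
```

```text
44 186 top z 0.1205 y [-0.1596 -0.1168] want -0.16 -0.11600000000000002 slope z max 0.1065 (105) normal x [0.0003 0.0071 0.0088] (0..8)
92 267 top z 0.1201 y [0.0686 0.1332] want 0.068 0.16 slope z max 0.1064 (105) normal x [0.0009 0.0076 0.0092] (0..8)
44 120 top z 0.1193 y [-0.1615 -0.115 ] want -0.16 -0.11600000000000002 slope z max 0.1070 (105) normal x [-0.0015  0.0006  0.007 ] (0..8)
92 324 top z 0.1190 y [0.0683 0.1617] want 0.068 0.16 slope z max 0.1060 (105) normal x [-0.0012  0.0007  0.007 ] (0..8)
[13.52, 23.26, -2.32] [0.0022, 0.3526, -0.1521] -> [0.6062, 0.3104, 0.221]
```

Both seat alike. Next is the 76 mount.

>>> {"name": "carry_out", "arguments": {
  "commands": [0.2,0,4,0,0.001,0.1,-0.04,0.2,2,8,0,0.001,0.2,-0.08,0.2,4,12,0,0.002,0.28,-0.12,0.2,7,16,0,0.002,0.353,-0.152,0.2,10,19,-1,0.002,0.353,-0.152,0.2,13.3,23.2,-2,0.002,0.353,-0.152,0.2,13.3,23.2,-2,0.002,0.353,-0.152,0.2,13.3,23.2,-2,0.002,0.353,-0.152,0.2,13.3,23.2,-2,0.002,0.353,-0.152,0.2,13.3,23.2,-2,0.002,0.353,-0.152,0.2,13.3,23.2,-2,0.002,0.353,-0.152,0.2,13.3,23.2,-2,0.002,0.353,-0.152]
}}

```text
time_s: 17.1
ee_pos: [0.6038, 0.309, 0.2251]
eef_rot: [-3.141, -0.001, -0.083]
force: [0.2, -0.3, -0.1]
grip_width: 0.0378
```

Run:
```python
from h import *
plates(); go(rack(76))
```

```text
plate 971 [321. 234.] 0.1178 [603.7 310.9] [75.7  7.6] 85.4
[0.23, 0.13, -14.42] [-0.0004, 0.0007, 0.0006] -> [0.6062, 0.3104, 0.081]
```

>>> {"name": "carry_out", "arguments": {
  "commands": [0.2,0.05,0.15,-4,0,0,0,0.2,0.05,0.15,-8,0,0,0,0.2,0.05,0.15,-11.5,0,0,0,0.2,0.05,0.15,-14.3,0,0,0,0.2,0.05,0.15,-14.3,0,0,0,0.2,0.05,0.15,-14.3,0,0,0,0.5,0.05,0.15,-14.3,0,0,0,1,0.05,0.15,-14.3,0,0,0,1,0.05,0.15,-14.3,0,0,0,1,0.05,0.15,-14.3,0,0,0,1,0.05,0.15,-14.3,0,0,0,1,0.05,0.15,-14.3,0,0,0]
}}

```text
time_s: 18.15
ee_pos: [0.6043, 0.3107, 0.0831]
eef_rot: [-3.141, -0.001, -0.083]
force: [-2.6, -1.1, 5.1]
grip_width: 0.0077
```

Run:
```python
from h import *
p,r,o=obs(); b=bay(76,.10,.003)
go((p+[0,0,.15],r),(b[0]+[0,0,.05],b[1]))
```

```text
[0.0, 0.0, 15.0] [0.0, 0.0, 0.0] -> [0.6043, 0.3107, 0.2331]
[-11.54, -33.42, 14.63] [-0.0027, -0.3486, 0.1524] -> [0.4889, -0.0235, 0.2293]
```

>>> {"name": "carry_out", "arguments": {
  "commands": [1,0,0,4,0,0,0,1,0,0,8,0,0,0,1,0,0,12,0,0,0,1,0,0,15,0,0,0,1,-0.5,-2,15,0,0,0,1,-2,-6,15,0,-0.07,0.03,1,-3.3,-10,15,0,-0.14,0.06,1,-4.6,-14,15,0,-0.21,0.09,1,-6,-18,15,0,-0.28,0.12,1,-7.3,-22,15,-0.003,-0.349,0.152,1,-8.5,-26,14.7,-0.003,-0.349,0.152,1,-10,-30,14.7,-0.003,-0.349,0.152]
}}

```text
time_s: 19.15
ee_pos: [0.5058, 0.0182, 0.2301]
eef_rot: [3.141, -0.35, 0.072]
force: [0.5, -0.7, -1.7]
grip_width: 0.0081
```

Run:
```python
from h import *
import h
h.H=.0711; held(76); go(bay(76,.15,.003))
```

```text
held 256 edge tool-y [-0.0432 -0.043  -0.0428] want -0.038 x 0.0017 zmax 0.0707
[-3.33, -3.75, -0.18] [0.002, 0.0002, 0.003] -> [0.4712, -0.0248, 0.2283]
```

>>> {"name": "carry_out", "arguments": {
  "commands": [1,-1.7,-4.2,0,0.002,0,0.003,1,-1.7,-4.2,0,0.002,0,0.003,1,-1.7,-4.2,0,0.002,0,0.003,1,-1.7,-4.2,0,0.002,0,0.003,1,-1.7,-4.2,0,0.002,0,0.003]
}}

```text
time_s: 19.62
ee_pos: [0.4876, -0.0287, 0.2301]
eef_rot: [-3.141, -0.349, 0.072]
force: [-0.2, -0.2, -1.0]
grip_width: 0.0075
```

Run:
```python
from h import *
import h
h.H=.0711; held(76); b=lambda *a:bay(*a); go(b(76,.10,.003),b(76,.06,.003),b(76,.03,.003),b(76,0.006,.003),b(76,0,.003),b(76,0,0))
```

```text
held 252 edge tool-y [-0.0376 -0.0374 -0.0373] want -0.038 x 0.0001 zmax 0.0698
[0.06, 0.49, -4.87] [-0.0002, -0.0001, -0.0008] -> [0.4882, -0.0235, 0.1813]
[1.42, 0.59, -8.63] [-0.0002, -0.0001, -0.0008] -> [0.5019, -0.0226, 0.1437]
[2.45, 0.67, -11.45] [-0.0002, -0.0001, -0.0008] -> [0.5121, -0.0218, 0.1155]
[3.26, 0.72, -13.7] [-0.0002, -0.0001, -0.0008] -> [0.5203, -0.0212, 0.093]
[3.47, 0.74, -14.27] [-0.0002, -0.0001, -0.0008] -> [0.5223, -0.0211, 0.0873]
[3.19, 0.72, -14.37] [-0.0002, -0.0001, -0.0008] -> [0.5195, -0.0213, 0.0863]
```

>>> {"name": "carry_out", "arguments": {
  "commands": [1,0.05,0.52,-2.5,0,0,0,1,0.05,0.52,-4.9,0,0,0,1,0.8,0.57,-6.8,0,0,0,1,1.4,0.62,-8.6,0,0,0,1,1.9,0.66,-10,0,0,0,1,2.45,0.7,-11.4,0,0,0,1,2.8,0.74,-12.5,0,0,0,1,3.1,0.75,-13.3,0,0,0,1,3.22,0.76,-13.7,0,0,0,1,3.22,0.76,-13.7,0,0,0,1,3.22,0.76,-13.7,0,0,0,1,3.22,0.76,-13.7,0,0,0]
}}

```text
time_s: 20.67
ee_pos: [0.5201, -0.0208, 0.0937]
eef_rot: [3.142, -0.35, 0.073]
force: [-0.3, -0.1, -1.9]
grip_width: 0.0081
```

>>> {"name": "carry_out", "arguments": {
  "commands": [1,0.1,0,-0.3,0,0,0,1,0.1,0,-0.5,0,0,0,1,0,0,-0.6,0,0,0,1,-0.1,0,-0.68,0,0,0,1,-0.17,0,-0.72,0,0,0,1,-0.17,0,-0.75,0,0,0]
}}

```text
time_s: 21.17
ee_pos: [0.5183, -0.0208, 0.0862]
eef_rot: [3.142, -0.35, 0.072]
force: [-0.2, -0.3, -2.8]
grip_width: 0.0076
```

>>> {"name": "carry_out", "arguments": {
  "commands": [1,-0.1,0,-0.05,0,0,0,1,-0.15,0,-0.1,0,0,0,1,-0.15,0,-0.1,0,0,0]
}}

```text
time_s: 21.42
ee_pos: [0.5181, -0.0209, 0.0862]
eef_rot: [3.141, -0.354, 0.072]
force: [7.7, 0.8, -1.7]
grip_width: 0.008
```

>>> {"name": "carry_out", "arguments": {
  "commands": [1,-0.05,0,-0.1,0,0.003,0,1,-0.05,0,-0.2,0,0.003,0,1,-0.05,0,-0.25,0,0.003,0]
}}

```text
time_s: 21.67
ee_pos: [0.5185, -0.021, 0.0857]
eef_rot: [3.141, -0.354, 0.072]
force: [-13.8, 1.1, 29.6]
grip_width: 0.0079
```

>>> {"name": "carry_out", "arguments": {
  "commands": [1,0,0,0.05,0,0,0,1,-0.05,0,0.05,0,0,0,0.8,-0.05,0,0.05,0,0,0,0.7,-0.05,0,0.05,0,0,0,0.6,0,0,0,0,0,0,0.6,0,0,0,0,0,0,0.6,0,0,0,0,0,0,0.6,0,0,0,0,0,0]
}}

```text
time_s: 22.33
ee_pos: [0.5185, -0.021, 0.0856]
eef_rot: [3.141, -0.354, 0.072]
force: [-0.5, 0.5, 0.2]
grip_width: 0.019
```

>>> {"name": "carry_out", "arguments": {
  "commands": [0.6,-0.7,0,1.9,0,0,0,0.6,-1.4,0,3.8,0,0,0,0.6,-2.4,0,6.6,0,0,0,0.6,-3.4,0,9.4,0,0,0,0.5,-4,0,13,0,0,0,0.2,-4,0,16,0,0,0,0.2,-4,0,16,0,0,0,0.2,-4,0,16,0,0,0]
}}

```text
time_s: 23.0
ee_pos: [0.4789, -0.0211, 0.2469]
eef_rot: [3.14, -0.357, 0.073]
force: [0.1, -0.5, -1.1]
grip_width: 0.0371
```

```bash
cat >> h.py <<'E'
def tool(W,p):
    Z=W[...,2]; hsv=cv2.cvtColor(p,cv2.COLOR_BGR2HSV)
    box=(W[...,0]>.25)&(W[...,0]<.6)&(W[...,1]<-.24)&(W[...,1]>-.48)
    q=W[box&(Z>.09)&(Z<.12)&(hsv[...,1]>80)]
    if len(q)<10: print('no tool top'); return
    r=cv2.minEnclosingCircle((q[:,:2]*1000).astype('f4')); print('handle top',len(q),np.round(r[0],1),round(r[1],1),'z',np.nanmedian(q[:,2]).round(4),'mean',np.nanmean(q,0).round(4))
    c=np.array(r[0])/1e3
    q=W[(np.hypot(W[...,0]-c[0],W[...,1]-c[1])<.06)&(Z>.015)&(Z<.032)]
    if len(q)>10: r=cv2.minEnclosingCircle((q[:,:2]*1000).astype('f4')); print('foot',len(q),np.round(r[0],1),round(r[1],1))
E
python3 - <<'E'
from h import *
for c in ['side','top']:
    p,d,W=cloud(c); chk(44,W); chk(76,W); chk(92,W)
cv2.imwrite('pics/top3.png',p); tool(W,p)
p,r,o=obs(); print(p,o['qpos'].round(2))
E
```

```text
44 119 top z 0.1192 y [-0.161  -0.1151] want -0.16 -0.11600000000000002 slope z max 0.1068 (105) normal x [-0.0019  0.0006  0.007 ] (0..8)
76 254 top z 0.1192 y [-0.0245  0.0734] want -0.024 0.052 slope z max 0.1066 (105) normal x [-0.0018  0.0005  0.0071] (0..8)
92 321 top z 0.1192 y [0.0684 0.1609] want 0.068 0.16 slope z max 0.1062 (105) normal x [-0.0015  0.0007  0.0072] (0..8)
44 190 top z 0.1190 y [-0.1601 -0.1167] want -0.16 -0.11600000000000002 slope z max 0.1056 (105) normal x [0.0005 0.0071 0.0086] (0..8)
76 102 top z 0.1196 y [-0.024   0.0726] want -0.024 0.052 slope z max 0.1052 (105) normal x [0.002  0.0075 0.0092] (0..8)
92 364 top z 0.1199 y [0.0741 0.16  ] want 0.068 0.16 slope z max 0.1057 (105) normal x [0.0012 0.0077 0.0092] (0..8)
handle top 143 [ 449.6 -293.2] 13.0 z 0.1038 mean [ 0.4493 -0.2919  0.1032]
foot 259 [ 445.8 -298.5] 24.8
[ 0.47814025 -0.02091618  0.24443062] [-0.17 -0.1   1.91  0.1   0.99 -0.28]
```

View pics/top3.png

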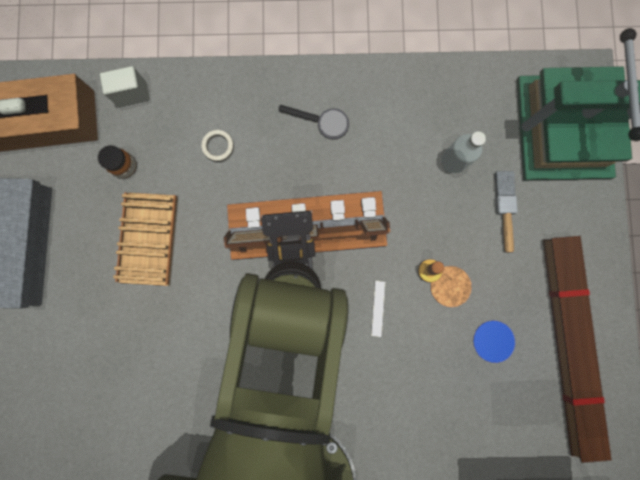

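The rack is empty and all three mounts are leaning in their bays (px ~245, ~285 and ~372, row 230). The tool has been knocked aside: it's at px (431,270), half off the cork mat (451,286) and tilted about 4.4° on the mat's edge. I'll measure it from close by.

Run:
```python
from h import *
go((np.array([.447,-.297,.235]),rot(SY)))
p=cv2.imread('pics/top3.png'); 
i=viewer.camera_info('top'); hsv=cv2.cvtColor(p,cv2.COLOR_BGR2HSV)
p,d,W=cloud('top'); m=(W[...,2]<.012)&(hsv[...,1]>90); m[:262]=0; m[:,:425]=0; m[312:]=0; m[:,476:]=0
n,l,s,c=cv2.connectedComponentsWithStats(m.astype('u1')); k=1+np.argmax(s[1:,4]); q=W[l==k]
print(len(q),cv2.minEnclosingCircle((q[:,:2]*1000).astype('f4')),np.nanmedian(q[:,2]))
```

```text
[-3.11, -27.61, -0.94] [-0.0249, 0.3512, -0.0006] -> [0.447, -0.297, 0.235]
1202 ((412.09619140625, -346.9645690917969), 44.93336868286133) 0.0013528673914386586
```

>>> {"name": "carry_out", "arguments": {
  "commands": [-0.5,-3,-4,0,-0.005,0.1,0,-0.5,-3,-8,0,-0.01,0.2,0,-0.5,-3,-12,0,-0.02,0.28,0,-0.5,-3,-16,0,-0.025,0.35,0,-0.5,-3,-20,0,-0.025,0.35,0,-0.5,-3.1,-24,-1,-0.025,0.35,0,-0.5,-3.1,-27.6,-1,-0.025,0.35,0,-0.5,-3.1,-27.6,-1,-0.025,0.35,0,-0.5,-3.1,-27.6,-1,-0.025,0.35,0,-0.5,-3.1,-27.6,-1,-0.025,0.35,0,-0.5,-3.1,-27.6,-1,-0.025,0.35,0,-0.5,-3.1,-27.6,-1,-0.025,0.35,0]
}}

```text
time_s: 24.15
ee_pos: [0.4473, -0.2958, 0.2342]
eef_rot: [-3.142, -0.001, 0.074]
force: [-0.1, 0.4, 0.2]
grip_width: 0.0705
```

Run:
```python
from h import *
p,d,W=cloud('wrist'); cv2.imwrite('pics/w4.png',p); np.save('w4.npy',W); tool(W,p)
q=obs(); print(q[0],q[2]['qpos'].round(2))
p,d,W=cloud('top'); tool(W,p)
```

```text
handle top 765 [ 447.5 -292.9] 12.8 z 0.1068 mean [ 0.4471 -0.2918  0.1059]
foot 983 [ 443.7 -298.6] 24.9
[ 0.44733902 -0.29592768  0.23432946] [-0.65  0.25  1.52  0.    1.37 -0.73]
handle top 140 [ 449.4 -293. ] 12.9 z 0.1042 mean [ 0.449  -0.2914  0.1033]
foot 258 [ 445.8 -298.1] 24.8
```

View pics/w4.png

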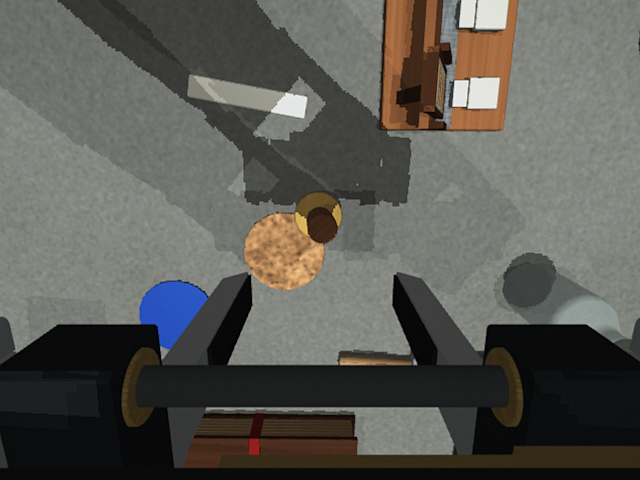

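The wrist view shows the tool at px (320,215), leaning away from the cork mat (285,250). I'll grip the handle with the hand tilted to match.

>>> {"name": "carry_out", "arguments": {
  "commands": [-0.5,0.25,0.6,-4,-0.062,0.045,0,-0.5,0.25,0.6,-7.2,-0.062,0.045,0,-0.5,0.1,0.4,-10.7,-0.062,0.045,0,-0.5,-0.05,0.2,-14,-0.062,0.045,0,-0.5,-0.2,0,-17.2,-0.062,0.045,0,-0.5,-0.2,0,-17.2,-0.062,0.045,0,-0.5,-0.2,0,-17.2,-0.062,0.045,0,-0.5,-0.2,0,-17.2,-0.062,0.045,0],
  "force": 20
}}

```text
time_s: 24.92
ee_pos: [0.4463, -0.2964, 0.0644]
eef_rot: [3.081, 0.047, 0.072]
force: [1.6, 0.1, 0.4]
grip_width: 0.0705
```

>>> {"name": "carry_out", "arguments": {
  "commands": [0,0,0,0,0,0,0,0.3,0,0,0,0,0,0,0.6,0,0,0,0,0,0,0.8,0,0,0,0,0,0,1,0,0,0,0,0,0,1,0,0,0,0,0,0,1,0,0,0,0,0,0],
  "force": 20
}}

```text
time_s: 25.5
ee_pos: [0.4463, -0.2964, 0.0645]
eef_rot: [3.081, 0.047, 0.072]
force: [-0.0, 0.1, 0.4]
grip_width: 0.0274
```

>>> {"name": "carry_out", "arguments": {
  "commands": [1,0,0,0,0,0,0,1,0,0,0,0,0,0,1,0,0,0,0,0,0],
  "force": 60
}}

```text
time_s: 25.75
ee_pos: [0.4463, -0.2964, 0.0645]
eef_rot: [3.081, 0.047, 0.072]
force: [1.3, -0.2, 0.2]
grip_width: 0.0255
```

>>> {"name": "carry_out", "arguments": {
  "commands": [1,0,0,2,0,0,0,1,0,0,5,0.03,-0.02,0,1,0,0,9,0.061,-0.046,0,1,0,0,13,0.061,-0.046,0,1,0,0,16,0.061,-0.046,0,1,0,0,16,0.061,-0.046,0,1,0,0,16,0.061,-0.046,0,1,0,0,16,0.061,-0.046,0]
}}

```text
time_s: 26.42
ee_pos: [0.4458, -0.296, 0.2227]
eef_rot: [3.141, -0.002, 0.073]
force: [0.4, -1.0, -3.3]
grip_width: 0.0253
```

Run:
```python
from h import *
p,r,o=obs(); print(p,R.as_euler(r,'xyz'),o['force'],o['grip_width'])
for c in ['side','top']:
    pic,d,W=cloud(c); cv2.imwrite(f'pics/{c}5.png',pic)
    L=(W-p); m=(np.hypot(L[...,0],L[...,1])<.045)&(W[...,2]>.12)&(W[...,2]<.2)
    q=W[m]
    for lo,hi in [(.153,.162),(.163,.175),(.176,.184),(.19,.2)]:
        z=q[(q[:,2]-p[2]>lo-.22)&(q[:,2]-p[2]<hi-.22)]
        if len(z): print(c,lo,len(z),(z.mean(0)-p).round(4),(z.min(0)-p).round(4),(z.max(0)-p).round(4))
# mat from wrist pic w4
W=np.load('w4.npy'); pic=cv2.imread('pics/w4.png'); hsv=cv2.cvtColor(pic,cv2.COLOR_BGR2HSV)
m=(W[...,2]<.012)&(hsv[...,1]>90); m[:205]=0;m[295:]=0;m[:,:240]=0;m[:,330:]=0
n,l,s,c=cv2.connectedComponentsWithStats(m.astype('u1')); k=1+np.argmax(s[1:,4]); q=W[l==k]; print('mat',cv2.minEnclosingCircle((q[:,:2]*1000).astype('f4')),np.nanmedian(q[:,2]))
ii=viewer.camera_info('side'); u=np.array(ii['R'])@(p-[0,0,.03])+ii['t']; u=u[:2]/u[2]*[ii['fx'],ii['fy']]+[ii['cx'],ii['cy']]; print(u)
x,y=u.astype(int); cv2.imwrite('pics/s5.png',cv2.resize(cv2.imread('pics/side5.png')[max(0,y-60):y+60,x-70:x+70],None,fx=4,fy=4,interpolation=2))
```

```text
[ 0.44576119 -0.29598477  0.22268894] [ 3.14059090e+00 -1.69234643e-03  7.34811173e-02] [ 0.40564014 -0.98537517 -3.29022328] 0.02534375719039122
top 0.153 6 [ 0.0082  0.0224 -0.0599] [-0.0009  0.0163 -0.0622] [ 0.0209  0.0244 -0.0589]
top 0.163 145 [ 0.0018  0.0144 -0.0473] [-0.0215 -0.0016 -0.0565] [ 0.0254  0.0255 -0.045 ]
top 0.176 94 [ 0.0023  0.0118 -0.0428] [-0.018  -0.0031 -0.044 ] [ 0.0252  0.0249 -0.0376]
mat ((409.0105285644531, -345.8282470703125), 44.85926818847656) 0.0037616392801248723
[408.14353213 183.49575282]
```

View pics/s5.png

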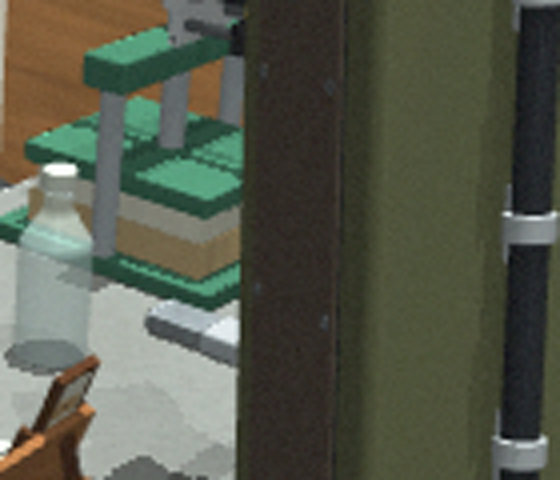

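The side camera is blocked by the arm, so that picture doesn't help. I'll check uprightness with a plane fit to the top of the foot from the wrist camera.

Run:
```python
from h import *
for cam in ['wrist','top']:
    pic,d,W=cloud(cam); p,r,o=obs(); L=W-p
    m=(np.hypot(L[...,0],L[...,1])<.024)&(L[...,2]>-.05)&(L[...,2]<-.036)
    q=L[m]; 
    if len(q)<20: print(cam,len(q)); continue
    for _ in range(4):
        A=np.c_[q[:,:2],np.ones(len(q))]; s=np.linalg.lstsq(A,q[:,2],rcond=None)[0]; e=q[:,2]-A@s; q=q[abs(e)<max(.0008,2*e.std()*.7)]
    print(cam,m.sum(),len(q),'slope deg',np.rad2deg(s[:2]).round(2),'z0',s[2].round(4),q.min(0).round(3),q.max(0).round(3))
    m=(np.hypot(L[...,0],L[...,1])<.04)&(L[...,2]>-.066)&(L[...,2]<-.034); q=L[m]; print(cv2.minEnclosingCircle((q[:,:2]*1000).astype('f4')))
for w in (44,76,92):
    g=SO+R.from_euler('z',SY).apply([.0395,BAY[w],0]); print(w,g.round(4))
```

```text
wrist 2539 1962 slope deg [-0.15  0.14] z0 -0.0422 [-0.024 -0.01  -0.043] [ 0.024  0.024 -0.041]
((-0.5622777342796326, 0.7960099577903748), 25.018524169921875)
top 252 117 slope deg [-0.47  1.87] z0 -0.045 [-0.02  -0.002 -0.046] [ 0.023  0.023 -0.043]
((1.8612645864486694, 4.540278434753418), 23.796419143676758)
44 [ 0.5901 -0.1686  0.    ]
76 [ 0.5792 -0.017   0.    ]
92 [0.572  0.0827 0.    ]
```

>>> {"name": "carry_out", "arguments": {
  "commands": [1,3,2.6,0,0,0,0,1,6,5.2,0,0,0,0,1,9,7.9,0,0,0,0,1,12,10.5,0,0,0,0,1,14.5,12.7,0,0,0,0,1,14.5,12.7,0,0,0,0,1,14.5,12.7,-4,0,0,0,1,14.5,12.7,-8,0,0,0,1,14.5,12.7,-11,0,0,0,1,14.5,12.7,-11.5,0,0,0,1,14.5,12.7,-11.5,0,0,0,1,14.5,12.7,-11.5,0,0,0]
}}

```text
time_s: 27.62
ee_pos: [0.5916, -0.1694, 0.1095]
eef_rot: [3.14, -0.003, 0.073]
force: [-0.5, 0.2, -2.6]
grip_width: 0.0254
```

Run:
```python
from h import *
go((np.array([.5904,-.1691,.105]),rot(SY))); print(obs()[2]['force'])
pic,d,W=cloud('wrist'); cv2.imwrite('pics/w6.png',pic)
```

```text
[-0.12, 0.03, -0.45] [0.0014, 0.0032, -0.0019] -> [0.5904, -0.1691, 0.105]
[-0.46443913  0.2203574  -2.57538241]
```

View pics/w6.png

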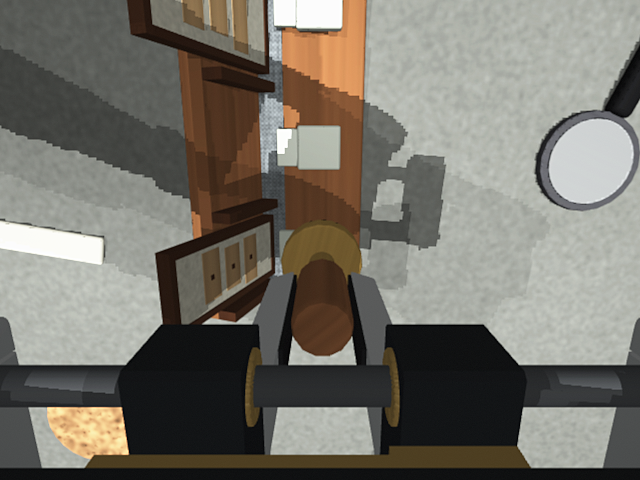

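The foot at px (321,255) is over clip_44 and in line with clip_60's pad (319,147). The 44 mount is leaning at (215,270). Pressing now.

>>> {"name": "carry_out", "arguments": {
  "commands": [1,-0.1,0.03,-0.5,0.001,0.003,-0.002,1,-0.1,0.03,-1,0.001,0.003,-0.002,1,-0.1,0.03,-1.3,0.001,0.003,-0.002,1,-0.1,0.03,-1.5,0.001,0.003,-0.002,1,-0.1,0.03,-1.7,0.001,0.003,-0.002,1,-0.1,0.03,-1.9,0.001,0.003,-0.002,1,-0.1,0.03,-2.1,0.001,0.003,-0.002,1,-0.1,0.03,-2.1,0.001,0.003,-0.002,1,-0.1,0.03,-2.1,0.001,0.003,-0.002]
}}

```text
time_s: 28.42
ee_pos: [0.591, -0.1693, 0.0893]
eef_rot: [3.14, -0.002, 0.071]
force: [-1.0, -0.3, 2.1]
grip_width: 0.0252
```

>>> {"name": "carry_out", "arguments": {
  "commands": [1,0,0,-0.1,0,0,0,1,0,0,-0.2,0,0,0,1,0,0,-0.25,0,0,0,1,0,0,-0.25,0,0,0]
}}

```text
time_s: 28.75
ee_pos: [0.5913, -0.1694, 0.0891]
eef_rot: [3.14, -0.003, 0.072]
force: [-8.6, 3.6, 21.2]
grip_width: 0.0253
```

>>> {"name": "carry_out", "arguments": {
  "commands": [1,0,0,1,0,0,0,1,0,0,3,0,0,0,1,0,0,5,0,0,0,1,-0.3,4,5,0,0,0,1,-0.6,8,5,0,0,0,1,-0.9,12,5,0,0,0,1,-1.2,15.2,5,0,0,0,1,-1.2,15.2,5,0,0,0,1,-1.2,15.2,4,0,0,0,1,-1.2,15.2,2.5,0,0,0,1,-1.2,15.2,2,0,0,0,1,-1.2,15.2,2,0,0,0]
}}

```text
time_s: 29.75
ee_pos: [0.5785, -0.0183, 0.1071]
eef_rot: [3.14, 0.0, 0.07]
force: [-0.5, 0.1, -3.0]
grip_width: 0.0256
```

Run:
```python
from h import *
go((np.array([.5795,-.0175,.0885]),rot(SY))); print(obs()[2]['force'])
```

```text
[0.1, 0.08, -1.86] [0.0015, 0.0, 0.0011] -> [0.5795, -0.0175, 0.0885]
[-0.53596672  0.07532736 -3.00097345]
```

>>> {"name": "carry_out", "arguments": {
  "commands": [1,0.1,0.08,-0.5,0.001,0,0.001,1,0.1,0.08,-0.9,0.001,0,0.001,1,0.1,0.08,-1.2,0.001,0,0.001,1,0.1,0.08,-1.4,0.001,0,0.001,1,0.1,0.08,-1.6,0.001,0,0.001,1,0.1,0.08,-1.8,0.001,0,0.001,1,0.1,0.08,-1.95,0.001,0,0.001,1,0.1,0.08,-2.05,0.001,0,0.001,1,0.1,0.08,-2.05,0.001,0,0.001]
}}

```text
time_s: 30.5
ee_pos: [0.5799, -0.0174, 0.0891]
eef_rot: [3.141, -0.002, 0.072]
force: [-9.3, 1.5, 22.5]
grip_width: 0.0255
```

Clip_76 bottomed out the same way (z 0.0891, 22 N). Next is clip_92: shift −0.75, +9.95.

>>> {"name": "carry_out", "arguments": {
  "commands": [1,0,0,1,0,0,0,1,0,0,3,0,0,0,1,0,0,5,0,0,0,1,-0.3,4,5,0,0,0,1,-0.5,7,5,0,0,0,1,-0.75,9.95,5,0,0,0,1,-0.75,9.95,5,0,0,0,1,-0.75,9.95,5,0,0,0,1,-0.75,9.95,4,0,0,0,1,-0.75,9.95,2.5,0,0,0,1,-0.75,9.95,2,0,0,0,1,-0.75,9.95,2,0,0,0]
}}

```text
time_s: 31.5
ee_pos: [0.5717, 0.0811, 0.1073]
eef_rot: [3.141, 0.001, 0.07]
force: [0.6, 0.1, -3.9]
grip_width: 0.0249
```

Run:
```python
from h import *
go((np.array([.5723,.0822,.0885]),rot(SY))); print(obs()[2]['force'])
```

```text
[0.06, 0.11, -1.88] [0.001, -0.0013, 0.0011] -> [0.5723, 0.0822, 0.0885]
[ 0.59048198  0.06173403 -3.94725793]
```

>>> {"name": "carry_out", "arguments": {
  "commands": [1,0.06,0.11,-0.5,0.001,-0.001,0.001,1,0.06,0.11,-0.9,0.001,-0.001,0.001,1,0.06,0.11,-1.2,0.001,-0.001,0.001,1,0.06,0.11,-1.4,0.001,-0.001,0.001,1,0.06,0.11,-1.6,0.001,-0.001,0.001,1,0.06,0.11,-1.8,0.001,-0.001,0.001,1,0.06,0.11,-1.95,0.001,-0.001,0.001,1,0.06,0.11,-2.05,0.001,-0.001,0.001,1,0.06,0.11,-2.05,0.001,-0.001,0.001]
}}

```text
time_s: 32.25
ee_pos: [0.5726, 0.0824, 0.0891]
eef_rot: [-3.141, -0.001, 0.072]
force: [-9.7, -0.0, 22.1]
grip_width: 0.025
```

>>> {"name": "carry_out", "arguments": {
  "commands": [1,0,0,1,0,0,0,1,0,0,4,0,0,0,1,0,0,8,0,0,0,1,0,0,12,0,0,0,1,1,-2,13,0,0,0,1,1,-6,13,0,0,0,1,1,-10,13,0,0,0,1,1,-14,13,0,0,0,1,0,-18,13,0,0,0,1,0,-22,13,0,0,0,1,0,-22,13,0,0,0,1,0,-22,13,0,0,0]
}}

```text
time_s: 33.25
ee_pos: [0.5724, -0.1394, 0.2191]
eef_rot: [-3.141, -0.001, 0.068]
force: [0.3, 0.5, -3.7]
grip_width: 0.0252
```

Run:
```python
from h import *
pic,d,W=cloud('top'); S=R.from_euler('z',SY); K=S.inv().apply((W-SO).reshape(-1,3)).reshape(W.shape)
for w in BAY:
    m=(abs(K[...,0]-.039)<.009)&(abs(K[...,1]-BAY[w])<.009); print(w,m.sum(),'clip z',np.nanmedian(K[m][:,2]).round(4))
    if w!=60: chk(w,W)
go((np.array([.4103,-.3470,.14]),rot(SY))); print(obs()[2]['force'])
```

```text
44 158 clip z 0.5175
none 0
60 274 clip z 0.5255
76 68 clip z 0.0247
76 259 top z 0.1193 y [-0.0022  0.073 ] want -0.024 0.052 slope z max 0.1059 (105) normal x [0.001  0.0073 0.009 ] (0..8)
92 67 clip z 0.0256
92 394 top z 0.1204 y [0.0686 0.1592] want 0.068 0.16 slope z max 0.1063 (105) normal x [0.001  0.0076 0.0093] (0..8)
[-16.23, -20.9, -7.91] [-0.0005, 0.0013, 0.0012] -> [0.4103, -0.347, 0.14]
[-0.52761944  0.27907355 -2.90118936]
```

Clips 76 and 92 read down at about 25 mm. Returning the tool to the mat.

>>> {"name": "carry_out", "arguments": {
  "commands": [1,-0.5,-4,0,0,0,0,1,-1,-8,0,0,0,0,1,-3.5,-11,0,0,0,0,1,-6.5,-13.5,0,0,0,0,1,-9.5,-16,0,0,0,0,1,-12.5,-18.5,0,0,0,0,1,-15,-20.5,-2,0,0,0,1,-16.2,-20.9,-5,0,0,0,1,-16.2,-20.9,-8,0,0,0,1,-16.2,-20.9,-11,0,0,0,1,-16.2,-20.9,-13,0,0.001,0.001,1,-16.2,-20.9,-13,0,0.001,0.001]
}}

```text
time_s: 34.3
ee_pos: [0.4098, -0.3445, 0.0854]
eef_rot: [-3.136, 0.004, 0.073]
force: [0.3, 0.0, -3.3]
grip_width: 0.0252
```

Run:
```python
from h import *
go((np.array([.4103,-.3472,.0657]),rot(SY))); print(obs()[2]['force'])
```

```text
[0.05, -0.27, -1.97] [-0.0051, -0.0043, -0.0014] -> [0.4103, -0.3472, 0.0657]
[ 0.27255967  0.03624256 -3.30327801]
```

>>> {"name": "carry_out", "arguments": {
  "commands": [1,0.05,-0.27,-0.5,-0.004,-0.004,-0.001,1,0.05,-0.27,-1,-0.004,-0.004,-0.001,1,0.05,-0.27,-1.5,-0.004,-0.004,-0.001,1,0.05,-0.27,-1.8,-0.004,-0.004,-0.001,1,0.05,-0.27,-1.95,-0.004,-0.004,-0.001,1,0.05,-0.27,-2.05,-0.004,-0.004,-0.001,1,0.05,-0.27,-2.05,-0.004,-0.004,-0.001]
}}

```text
time_s: 34.88
ee_pos: [0.4105, -0.3474, 0.0659]
eef_rot: [-3.141, -0.0, 0.072]
force: [-2.9, 2.5, 4.3]
grip_width: 0.0249
```

Contact is felt (4 N plus the carried weight). Releasing and retreating straight up.

>>> {"name": "carry_out", "arguments": {
  "commands": [0.4,0,0,0,0,0,0,0.2,0,0,0,0,0,0,0,0,0,0,0,0,0,-0.2,0,0,0,0,0,0,-0.2,0,0,0,0,0,0,-0.2,0,0,3,0,0,0,-0.2,0,0,7,0,0,0,-0.2,0,0,11,0,0,0,-0.2,0,0,15,0,0,0,-0.2,0,0,19,0,0,0,-0.2,0,0,19,0,0,0,-0.2,0,0,19,0,0,0]
}}

```text
time_s: 35.88
ee_pos: [0.411, -0.3478, 0.2578]
eef_rot: [3.139, -0.003, 0.072]
force: [-0.6, -0.3, -0.8]
grip_width: 0.0563
```

>>> {"name": "carry_out", "arguments": {
  "commands": [-0.2,-4,-4,2,0,0,0,-0.2,-8,-8,4,0,0,0,-0.2,-8,-12,4,0,0,0,-0.2,-10,-15,4,0,0,0,-0.2,-10,-15,4,0,0,0,-0.2,-10,-15,4,0,0,0,-0.2,-10,-15,4,0,0,0]
}}

```text
time_s: 36.47
ee_pos: [0.3102, -0.4983, 0.2956]
eef_rot: [-3.141, -0.002, 0.07]
force: [0.6, 0.3, -0.5]
grip_width: 0.0563
```

Run:
```python
from h import *
pic,d,W=cloud('top'); S=R.from_euler('z',SY); K=S.inv().apply((W-SO).reshape(-1,3)).reshape(W.shape)
for w in BAY:
    m=(abs(K[...,0]-.039)<.009)&(abs(K[...,1]-BAY[w])<.009); print(w,m.sum(),'clip z',np.nanmedian(K[m][:,2]).round(4))
    if w!=60: chk(w,W)
tool(W,pic); print(obs()[0]); cv2.imwrite('pics/top7.png',pic)
p,d,W=cloud('side')
for w in (44,76,92): chk(w,W)
# drift of bystanders against the start picture
a=cv2.imread('pics/top0.png'); df=cv2.absdiff(a,pic).max(-1)
for n,(x,y) in dict(cap=(277,293),folder=(378,308),tape=(217,146),mag=(333,124),bottle=(468,147),jar=(116,161),brush=(506,210)).items(): print(n,np.percentile(df[y-22:y+22,x-18:x+18],97))
```

```text
44 68 clip z 0.0251
44 187 top z 0.1192 y [-0.1596 -0.1169] want -0.16 -0.11600000000000002 slope z max 0.1054 (105) normal x [0.0003 0.0071 0.0086] (0..8)
60 68 clip z 0.0325
76 67 clip z 0.0254
76 351 top z 0.1199 y [-0.0235  0.0728] want -0.024 0.052 slope z max 0.1062 (105) normal x [0.0008 0.0073 0.0091] (0..8)
92 64 clip z 0.0249
92 390 top z 0.1196 y [0.0687 0.1599] want 0.068 0.16 slope z max 0.1061 (105) normal x [0.0009 0.0076 0.0092] (0..8)
handle top 153 [ 412.8 -346.1] 12.8 z 0.1053 mean [ 0.4126 -0.3445  0.1043]
foot 288 [ 412.3 -346.5] 25.0
[ 0.31087605 -0.49753699  0.2960541 ]
44 119 top z 0.1188 y [-0.1611 -0.115 ] want -0.16 -0.11600000000000002 slope z max 0.1067 (105) normal x [-0.0019  0.0005  0.0066] (0..8)
76 252 top z 0.1187 y [-0.025   0.0736] want -0.024 0.052 slope z max 0.1061 (105) normal x [-0.0017  0.0004  0.0071] (0..8)
92 326 top z 0.1192 y [0.0693 0.1613] want 0.068 0.16 slope z max 0.1067 (105) normal x [-0.0017  0.0006  0.0072] (0..8)
cap 8.0
folder 13.0
tape 9.0
mag 8.0
bottle 9.0
jar 8.0
brush 8.0
```

View pics/top7.png

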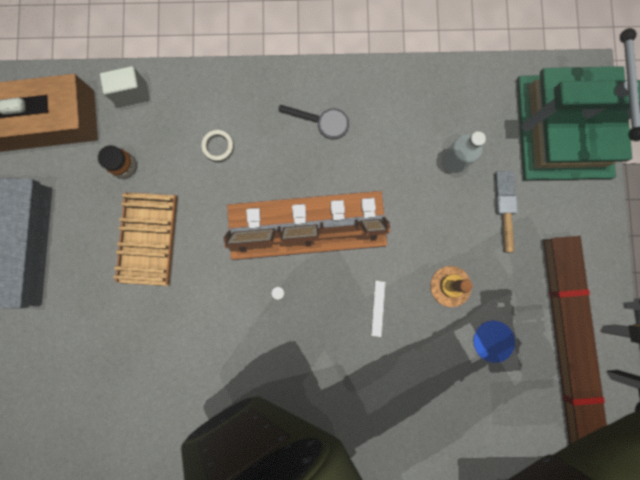

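The three mounts are leaning at px (250,238), (300,233) and (373,228). The tool is upright at the centre of the cork mat (452,286), and the other things haven't moved. Clips 44, 76 and 92 read home, and clip_60 is still raised with no mount behind it. Handing in.

```bash
python3 -c "
from station import ticket; print(ticket.hand_in())"
```

```text
the job is handed in; nothing more can be done
None
```

The job is done and handed in at about 36 s of the 210 s allowed. The three mounts in the rack (44, 76 and 92 mm; the 60 mm one was absent) lean in their bays. Their clips were pressed home with the upright tool, and the tool is back on the cork mat. It was knocked off the mat during the run and stood tilted about 4.4° on its edge, so I gripped it tilted and straightened it.

Last checks:
- **Mounts:** the top and side cameras both put all three flat on the board within about 2 mm. The edges they could separate are within about 1.5 mm of centre; the 76's +y edge ran into the 92 in that check.
- **Clips:** 44, 76 and 92 read about 25 mm, each having bottomed out at 21–23 N. Clip_60 reads about 32.5 mm, still raised. The camera reads about 1 mm low on all four.
- **Tool:** upright, its foot within about 1 mm of the mat's centre.
- **Other things:** none moved, compared with the first picture.
- **Disagreements:** the top and wrist cameras differed by about 2 mm in x, so I used the wrist values and contact forces. The side camera couldn't see the tool in the hand, so I checked that it was upright with the wrist camera; the top camera's own fit was noisier, at up to 1.9°.

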